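# Find the good lamp holder on the depth gauge and reject the others

### The job

Only one of the three white lamp holders has its inner contact at the right depth: try them mouth down on the upright pin of the steel gauge, without forcing - the good one slides down until its rim rests flat on the gauge base, a bad one stops and stands about a centimetre proud. Leave the good holder fully home on the gauge and stand the two bad ones upright, mouth down, inside the grey tray; never tip a holder over, and leave the mug, the tape roll and the screwdriver where they are.

Things in the scene. Friction and masses are not known exactly. Their poses are not given: they have to be found in the camera images.
- holder_1: white plastic lamp holder standing mouth down, closed above: cylinder 44 mm diameter up to 75 mm, coned to a blind 25 mm neck; 95 mm tall, about 150 g. Origin at the centre of its mouth (underside), z to the neck. Bore 30 mm; the contact hidden at its closed end has some play. All three look alike; in one, whichever it is, the contact sits right, in the others 10 to 14 mm too low
- holder_2: white plastic lamp holder standing mouth down, closed above: cylinder 44 mm diameter up to 75 mm, coned to a blind 25 mm neck; 95 mm tall, about 150 g. Origin at the centre of its mouth (underside), z to the neck. Bore 30 mm; the contact hidden at its closed end has some play. All three look alike; in one, whichever it is, the contact sits right, in the others 10 to 14 mm too low
- holder_3: white plastic lamp holder standing mouth down, closed above: cylinder 44 mm diameter up to 75 mm, coned to a blind 25 mm neck; 95 mm tall, about 150 g. Origin at the centre of its mouth (underside), z to the neck. Bore 30 mm; the contact hidden at its closed end has some play. All three look alike; in one, whichever it is, the contact sits right, in the others 10 to 14 mm too low
- gauge: fixed depth gauge: dark steel base 100 x 100 x 20 mm with a bright upright pin in its middle, 27 mm in diameter, rising 62 mm above the base and coned to 18 mm over its top 10 mm. Origin at the centre of the base's underside, z up
- gauge_seat (a point): centre of the base's top face, on the pin's axis, 20 mm above the table: a fully home holder has its origin here
- gauge_tip (a point): top of the pin, on its axis, 82 mm above the table
- tray: fixed grey reject tray, open on top, 230 mm (its x) x 140 mm (its y), walls 28 mm tall and 4 mm thick, floor 4 mm thick. Origin at the centre of its underside
- mug: black mug, 82 mm in diameter, 95 mm tall, handle to its +y; origin at the centre of its underside (a bystander, to be left alone)
- tape: roll of pale tape lying flat, 100 mm in diameter, 48 mm tall; origin at the centre of its underside (a bystander, to be left alone)
- screwdriver: green-handled screwdriver lying along its x, 200 mm long; origin under its middle (a bystander, to be left alone)
There are look-alikes about, which are no part of the job. Leave any orange look-alike of the holder_1 alone. Leave any red look-alike of the holder_2 alone.

How it is judged (in metres and radians):
At the end, for the whole second after the job is handed in: One holder stands on the gauge pin with its rim on the base (within 4.5 mm in height, 5 mm of the axis, upright within 0.08 rad); the other two stand upright (within 0.1 rad) on the tray's floor inside its walls; all at rest (linear speed of each of holder_1, holder_2, holder_3 below 0.02 m/s and ((horizontal distance between holder_1 and gauge_seat below 0.005 m and z of holder_1 in the frame of gauge between 0.016 and 0.0245 m and angle between holder_1's own z axis and vertical below 0.08 rad and x of holder_2 in the frame of tray between -0.1 and 0.1 m and y of holder_2 in the frame of tray between -0.055 and 0.055 m and z of holder_2 in the frame of tray between 0 and 0.012 m and angle between each of holder_2, holder_3's own z axis and vertical below 0.1 rad and x of holder_3 in the frame of tray between -0.1 and 0.1 m and y of holder_3 in the frame of tray between -0.055 and 0.055 m and z of holder_3 in the frame of tray between 0 and 0.012 m) or (horizontal distance between holder_2 and gauge_seat below 0.005 m and z of holder_2 in the frame of gauge between 0.016 and 0.0245 m and angle between holder_2's own z axis and vertical below 0.08 rad and x of holder_1 in the frame of tray between -0.1 and 0.1 m and y of holder_1 in the frame of tray between -0.055 and 0.055 m and z of holder_1 in the frame of tray between 0 and 0.012 m and angle between each of holder_1, holder_3's own z axis and vertical below 0.1 rad and x of holder_3 in the frame of tray between -0.1 and 0.1 m and y of holder_3 in the frame of tray between -0.055 and 0.055 m and z of holder_3 in the frame of tray between 0 and 0.012 m) or (horizontal distance between holder_3 and gauge_seat below 0.005 m and z of holder_3 in the frame of gauge between 0.016 and 0.0245 m and angle between holder_3's own z axis and vertical below 0.08 rad and x of holder_1 in the frame of tray between -0.1 and 0.1 m and y of holder_1 in the frame of tray between -0.055 and 0.055 m and z of holder_1 in the frame of tray between 0 and 0.012 m and angle between each of holder_1, holder_2's own z axis and vertical below 0.1 rad and x of holder_2 in the frame of tray between -0.1 and 0.1 m and y of holder_2 in the frame of tray between -0.055 and 0.055 m and z of holder_2 in the frame of tray between 0 and 0.012 m))); the robot touches nothing.
It fails at once if something is forced onto the gauge with more than 70 N (contact force between anything else and gauge above 70 N).
It fails at once if a holder is tipped over (more than 0.7 rad from upright) (angle between any of holder_1, holder_2, holder_3's own z axis and vertical above 0.7 rad).
It fails at once if the mug, tape roll or screwdriver is moved by more than 30 mm (distance of any of mug, tape, screwdriver from where it was at the start of the episode above 0.03 m).
It also fails if it takes over 72 s, if anything falls off the work surface, if the arm or the gripper's body presses on something with over 40 N, if the wrist force passes 120 N, or if a joint passes its speed limit or range.

### The arm

A 6-joint arm with a two-finger parallel gripper is mounted at the origin on the work surface. World frame = base frame: x ahead of the robot, y to its left, z up, the work surface at z = 0. Lengths are in mm, angles in rad, forces in N, time in s.
With the tool pointing down it reaches from about 350 to 775 mm from the base axis. Payload 7.3 kg.
Tool frame: the origin (TCP) lies between the finger pads; the fingertips stand 14 mm ahead of it and the grasp point (between the pads) lies 5 mm behind it; z points along the fingers, y is the line along which they close (so a half turn about z gives the same grasp; the last joint's range is limited). The gripper opens to 92 mm and grips with 3 to 60 N. Pads are 19 mm wide; open, the fingers measure 130 mm over their backs; the gripper's body (75 mm by 190 mm) begins 47 mm behind the grasp point.
Start: joints at [1.118, 0.342, 1.524, -0, 1.275, -0.146], TCP at [158.54, 500.508, 240.741] pointing down, gripper open.
Joint ranges: [-2.53, 2.53], [-0.77, 2.02], [0.04, 2.7], [-1, 4.14], [0.28, 2.66], [-3.11, 3.11]. Speed limits (rad/s): [2.57, 2.57, 3.14, 3.14, 3.14, 3.14].

### API

Orientations are given as a unit quaternion [w, x, y, z].
In Python, from station import * gives the robot as it stands. The module is installed in compiled form; this text tells all that it offers.
- The arm moves only by the tool send_rows, never from a script. Its argument "commands" is a list of rows, each an object with "gripper": the opening, from 0 (shut) to 1 (fully open); "translation": the shift along the world's x, y, z normalised to -1 to 1, where 1 is 0.12 m, a list of three; "angular": the turn, a rotation vector about the world's x, y, z normalised to -1 to 1, where 1 is 30 degrees, a list of three. A call has exactly 8 rows; each row is the pose to reach, as a shift and turn from the pose commanded when the call began; what a row does not reach only later rows make up. A row lasts 1/12 s, in which the tool goes at most 41.7 mm and 7.16 degrees, less where a joint would pass 70% of its speed; a pose out of reach is approached as far as the arm can. A call with a number of a shift or a turn outside -1 to 1 is refused whole. A call with a gripper value outside its range is refused whole. The fingers move at their own pace and stop on an object; the grip force is fixed at half the most. Time passes only in rows, so rows that repeat a pose let the fingers close, or fill a call up. It gives the time, the measured TCP pose, the force, the opening and the grip force at its end, in the units of the state.
- get_obs(): the state, without advancing time (a new reading comes with each control period).
- capture(name): name is "side" or "top" or "wrist"; returns a dict with "color" (420x560x3 uint8, red, green, blue), "fov_y" (degrees; the focal length in pixels is half the picture's height over the tangent of half this angle, whatever the lens; pixels are square), "cx", "cy" (the principal point, pixels), "D" ([k1, k2, p1, p2, k3] as OpenCV has them; the pictures are not rectified), "T" (4x4, takes a point from camera to world coordinates); the wrist camera has in their place "mount" (4x4, takes a point from camera to tool coordinates, whose origin is the TCP and whose axes are the flange's). Camera axes: x right, y up, looking along -z (the intrinsics and any distortion apply to the point x, -y, -z); pixel columns grow to the right and rows downward; lengths in mm; the calibration is good to about 2 mm. A picture is of the moment at which its call begins: read the wrist's pose just before it. There is no depth.
- sign_off(): hands the job in; it is judged then, once.
Trained networks look in the newest picture that a camera, given by its name, has taken for a name from the list of things; names that differ only in an ending like _2 or _b are one class to them, and where a whole thing is asked for, a point or a joint stands for the part that bears it (a point fixed in the world has none). Each returns a list of dicts, best first, with "confidence" (0 to 1); they miss things now and then, are a little off and sometimes report something else, mostly with a low value. They report only what shows in the picture. A call takes as long as a camera call. They do not tell look-alikes from the thing itself.
- spot_in(camera, name): "point" ([x, y, z] in mm, in world coordinates, good to about 4 mm: the middle of the surface that is visible of it).
- cut_out(camera, name): "mask" (420x560 bool, what is visible of it).
- spot_point(camera, name): "point" ([x, y, z] in mm, in world coordinates, good to about 4 mm: a listed point, or the origin of a listed thing).
The state is a dict: "time": time; "joints": joint angles; "joint_vel": joint speeds; "joint_torque": joint torques, N m; "eef_pos": TCP position; "tool_rot": TCP orientation; "contact_force": force on the tool from outside, world axes, zero at the start; "moment": the same for the moment, N m; "gripper_width": finger opening in mm; "finger_force": force on a finger pad.
Only numpy, scipy, OpenCV 4.12 (cv2) and the standard library are available. Lean on these libraries where they do the work, as an engineer would, in place of code of your own. Each camera call takes 0.05 s, during which the arm holds its last target. There are 200 camera calls.

## Working session

There is one attempt and no reset: what is moved stays moved. The work goes in short steps, Python scripts to look and compute and a tool call to move; the robot and the scene stay as the last step left them, time stands still between calls to the robot, and variables do not carry over. Pictures are saved under pics/ and viewed, at most 10 in all, crops included, and the job is handed in when it is done.

Besides the shell and the picture viewer there is one more tool, called after "Emit:" as name(argument=value, ...), one argument or row to a line, values as JSON. send_rows: Moves the arm, as the interface text tells. Its arguments: {"type":"object","properties":{"commands":{"type":"array","items":{"type":"object","properties":{"gripper":{"type":"number"},"translation":{"type":"array","items":{"type":"number","minimum":-1,"maximum":1}},"angular":{"type":"array","items":{"type":"number","minimum":-1,"maximum":1}}}}}},"required":["commands"]}

```bash
mkdir -p pics; python3 - <<'E'
from station import *
import cv2,numpy as np
o=get_obs();print({k:np.round(v,3).tolist() for k,v in o.items()})
for c in("side","top"):
    p=capture(c);cv2.imwrite(f"pics/{c}0.png",p["color"][:,:,::-1])
    print(c,p["fov_y"],p["cx"],p["cy"],p["D"],np.round(p["T"],3).tolist())
    for n in("holder_1","gauge_seat","gauge_tip","gauge","tray","mug","tape","screwdriver"):
        print(n,[(round(d["confidence"],2),np.round(d["point"]).tolist()) for d in spot_point(c,n)])
E
```

```text
{'time': 0.0, 'joints': [1.118, 0.343, 1.525, -0.0, 1.275, -0.146], 'joint_vel': [0.001, -0.001, -0.0, 0.0, -0.001, 0.001], 'joint_torque': [0.001, -43.125, -24.422, 0.072, 0.056, -0.0], 'eef_pos': [158.369, 500.133, 240.041], 'tool_rot': [-0.0, 0.153, 0.988, -0.001], 'contact_force': [-0.148, -0.466, 0.672], 'moment': [-0.039, -0.011, -0.066], 'finger_force': 0.0, 'gripper_width': 91.755}
side 56.908349797413145 278.32213760964015 204.4066717816449 [-0.02484147  0.          0.          0.          0.        ] [[-0.958, 0.216, -0.189, 359.332], [-0.287, -0.709, 0.644, 563.013], [0.005, 0.671, 0.741, 806.268], [0.0, 0.0, 0.0, 1.0]]
holder_1 [(0.76, [600.0, -398.0, 1.0]), (0.75, [624.0, -306.0, -1.0]), (0.74, [456.0, -364.0, 0.0]), (0.63, [374.0, -417.0, -0.0]), (0.59, [501.0, -219.0, 1.0])]
gauge_seat [(0.98, [599.0, 25.0, 20.0]), (0.68, [554.0, 292.0, -0.0])]
gauge_tip [(0.91, [598.0, 23.0, 87.0])]
gauge [(0.63, [596.0, 24.0, -0.0])]
tray [(0.72, [556.0, 295.0, -2.0])]
mug [(0.87, [760.0, -55.0, -2.0]), (0.16, [556.0, 297.0, -2.0])]
tape [(0.82, [772.0, 123.0, 3.0])]
screwdriver [(0.7, [365.0, 135.0, 3.0])]
top 52.2169333297354 275.66625780791185 211.91730282921668 [-0.0135568  0.         0.         0.         0.       ] [[0.025, 0.983, -0.183, 347.61], [-1.0, 0.026, 0.003, -34.406], [0.008, 0.183, 0.983, 1130.886], [0.0, 0.0, 0.0, 1.0]]
holder_1 [(0.93, [463.0, -364.0, 0.0]), (0.84, [496.0, -220.0, -8.0]), (0.8, [620.0, -306.0, -1.0]), (0.75, [600.0, -400.0, 0.0]), (0.57, [377.0, -412.0, 0.0])]
gauge_seat [(0.94, [596.0, 23.0, 17.0]), (0.29, [556.0, 297.0, 5.0])]
gauge_tip [(0.73, [600.0, 21.0, 83.0])]
gauge [(0.57, [597.0, 22.0, 2.0])]
tray [(0.86, [553.0, 300.0, 5.0])]
mug [(0.67, [761.0, -56.0, -1.0])]
tape [(0.56, [767.0, 126.0, -1.0])]
screwdriver [(0.61, [364.0, 131.0, -3.0])]
```

View pics/top0.png

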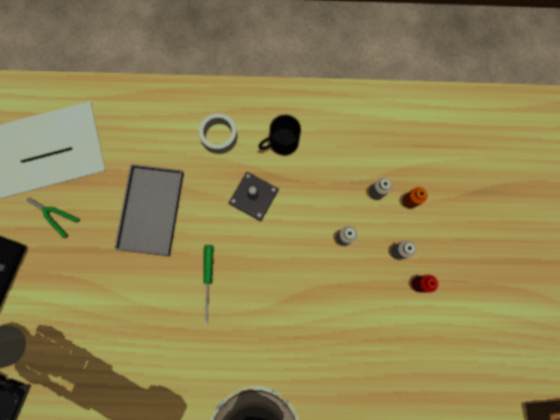

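View pics/side0.png

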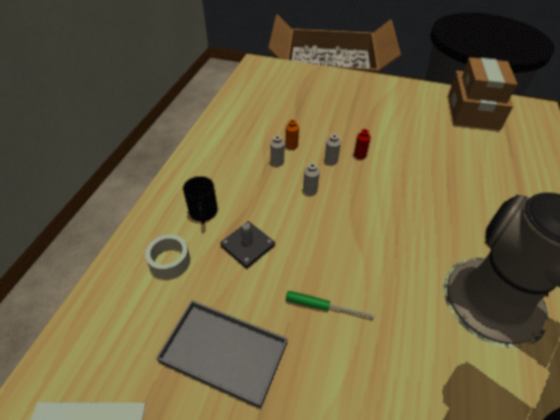

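The top view shows white holders at px (383,187), (347,235) and (405,249). The orange one is at (417,197), the red one at (428,283), the gauge at (253,192) and the tray at (150,210). The side view agrees. I'll pass over the gauge first for a closer wrist look.

Emit:
send_rows(
  commands=[
    {"gripper": 0.7, "translation": [0.12, -0.12, 0], "angular": [0, 0, 0]},
    {"gripper": 0.7, "translation": [0.24, -0.25, 0], "angular": [0, 0, 0]},
    {"gripper": 0.7, "translation": [0.36, -0.37, 0], "angular": [0, 0, 0]},
    {"gripper": 0.7, "translation": [0.48, -0.5, 0], "angular": [0, 0, 0]},
    {"gripper": 0.7, "translation": [0.6, -0.62, 0], "angular": [0, 0, 0]},
    {"gripper": 0.7, "translation": [0.72, -0.75, 0], "angular": [0, 0, 0]},
    {"gripper": 0.7, "translation": [0.84, -0.87, 0], "angular": [0, 0, 0]},
    {"gripper": 0.7, "translation": [0.92, -1, 0], "angular": [0, 0, 0]},
  ],
)

```text
time: 1.57
eef_pos: [270.1, 379.9, 240.8]
tool_rot: [0.0, 0.153, 0.988, 0.0]
contact_force: [0.6, -0.0, -0.4]
gripper_width: 64.5
finger_force: 0.0
```

Emit:
send_rows(
  commands=[
    {"gripper": 0.7, "translation": [0.12, -0.12, 0], "angular": [0, 0, 0]},
    {"gripper": 0.7, "translation": [0.24, -0.25, 0], "angular": [0, 0, 0]},
    {"gripper": 0.7, "translation": [0.36, -0.37, 0], "angular": [0, 0, 0]},
    {"gripper": 0.7, "translation": [0.48, -0.5, 0], "angular": [0, 0, 0]},
    {"gripper": 0.7, "translation": [0.6, -0.62, 0], "angular": [0, 0, 0]},
    {"gripper": 0.7, "translation": [0.72, -0.75, 0], "angular": [0, 0, 0]},
    {"gripper": 0.7, "translation": [0.84, -0.87, 0], "angular": [0, 0, 0]},
    {"gripper": 0.7, "translation": [0.92, -1, 0], "angular": [0, 0, 0]},
  ],
)

```text
time: 2.23
eef_pos: [380.5, 259.8, 240.8]
tool_rot: [0.0, 0.153, 0.988, 0.0]
contact_force: [0.1, -0.4, -0.2]
gripper_width: 64.2
finger_force: 0.0
```

Emit:
send_rows(
  commands=[
    {"gripper": 0.7, "translation": [0.12, -0.12, 0], "angular": [0, 0, 0]},
    {"gripper": 0.7, "translation": [0.24, -0.25, 0], "angular": [0, 0, 0]},
    {"gripper": 0.7, "translation": [0.36, -0.37, 0], "angular": [0, 0, 0]},
    {"gripper": 0.7, "translation": [0.48, -0.5, 0], "angular": [0, 0, 0]},
    {"gripper": 0.7, "translation": [0.6, -0.62, 0], "angular": [0, 0, 0]},
    {"gripper": 0.7, "translation": [0.72, -0.75, 0], "angular": [0, 0, 0]},
    {"gripper": 0.7, "translation": [0.84, -0.87, 0], "angular": [0, 0, 0]},
    {"gripper": 0.7, "translation": [0.92, -1, 0], "angular": [0, 0, 0]},
  ],
)

```text
time: 2.9
eef_pos: [490.9, 139.7, 240.7]
tool_rot: [0.0, 0.153, 0.988, 0.0]
contact_force: [-0.5, -0.2, -0.1]
gripper_width: 64.3
finger_force: 0.0
```

Emit:
send_rows(
  commands=[
    {"gripper": 0.7, "translation": [0.12, -0.12, 0], "angular": [0, 0, 0]},
    {"gripper": 0.7, "translation": [0.24, -0.25, 0], "angular": [0, 0, 0]},
    {"gripper": 0.7, "translation": [0.36, -0.37, 0], "angular": [0, 0, 0]},
    {"gripper": 0.7, "translation": [0.48, -0.5, 0], "angular": [0, 0, 0]},
    {"gripper": 0.7, "translation": [0.6, -0.62, 0], "angular": [0, 0, 0]},
    {"gripper": 0.7, "translation": [0.72, -0.75, 0], "angular": [0, 0, 0]},
    {"gripper": 0.7, "translation": [0.84, -0.87, 0], "angular": [0, 0, 0]},
    {"gripper": 0.7, "translation": [0.9, -1, 0], "angular": [0, 0, 0]},
  ],
)

```text
time: 3.57
eef_pos: [599.0, 19.7, 240.5]
tool_rot: [0.0, 0.153, 0.988, 0.0]
contact_force: [-0.9, 0.4, 0.3]
gripper_width: 64.7
finger_force: 0.0
```

```bash
cat > h.py <<'E'
from station import *
import cv2,numpy as np
from scipy.spatial.transform import Rotation as Ro
def shot(c):
    o=get_obs();p=capture(c)
    if "T" not in p:
        W=np.eye(4);q=np.array(o["tool_rot"]);W[:3,:3]=Ro.from_quat(q[[1,2,3,0]]).as_matrix();W[:3,3]=o["eef_pos"]
        p["T"]=W@np.array(p["mount"])
    f=p["color"].shape[0]/2/np.tan(np.radians(p["fov_y"]/2))
    p["K"]=np.array([[f,0,p["cx"]],[0,f,p["cy"]],[0,0,1]])
    return p,o
def ray(p,u,v,z):
    x,y=cv2.undistortPoints(np.array([[[u,v]]],float),p["K"],np.array(p["D"]))[0,0]
    T=np.array(p["T"]);d=T[:3,:3]@[x,-y,-1];return T[:3,3]+d*(z-T[2,3])/d[2]
def nets(c,names):
    for n in names: print(c,n,[(round(d["confidence"],2),np.round(d["point"],1).tolist()) for d in spot_point(c,n)])
E
python3 - <<'E'
from h import *
p,o=shot("wrist");print(o["time"],np.round(o["eef_pos"],1),np.round(np.array(p["T"]),2).tolist())
cv2.imwrite("pics/w1.png",p["color"][:,:,::-1])
nets("wrist",["gauge_seat","gauge_tip","gauge","holder_1"])
E
```

```text
3.5667 [599.   19.7 240.5] [[0.3, -0.92, -0.26, 529.68], [0.95, 0.29, 0.08, 41.56], [-0.0, -0.27, 0.96, 384.68], [0.0, 0.0, 0.0, 1.0]]
wrist gauge_seat [(0.78, [598.8, 28.2, 21.4])]
wrist gauge_tip [(0.63, [600.7, 23.2, 79.7])]
wrist gauge [(0.85, [598.5, 22.4, 0.8])]
wrist holder_1 [(0.96, [494.8, -221.3, -1.2]), (0.5, [619.4, -308.8, -0.1])]
```

View pics/w1.png

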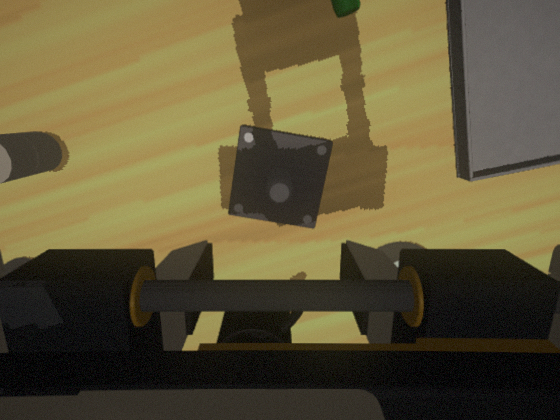

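The wrist view shows the gauge base's top corners at about (241,125), (332,141), (315,227) and (229,213), with the pin tip at (280,192). I'll triangulate from these.

```bash
python3 - <<'E'
from h import *
p,o=shot("wrist")
c=[(241,125),(332,141),(315,227),(229,213)]
P=np.array([ray(p,*x,20) for x in c]);print(np.round(P,1).tolist(),P.mean(0).round(1))
b=[(249,138),(321,150),(307,219),(238,209)]
P=np.array([ray(p,*x,20) for x in b]);print(P.mean(0).round(1))
g=p["color"][170:215,255:305];g=cv2.convertScaleAbs(g,alpha=1.8);cv2.imwrite("pics/w1c.png",cv2.resize(g,None,fx=12,fy=12)[:,:,::-1])
print(ray(p,280,192,82).round(1))
for cam in("top","side"):
    q,_=shot(cam)
    for n in("holder_1","gauge","tray"):
        for d in cut_out(cam,n):
            m=d["mask"]; ys,xs=np.nonzero(m)
            print(cam,n,round(d["confidence"],2),m.sum(),xs.min(),xs.max(),ys.min(),ys.max(),cv2.minAreaRect(np.c_[xs,ys].astype(np.float32)) if n!="holder_1" else "")
    g=cv2.resize(q["color"],None,fx=6,fy=6,interpolation=cv2.INTER_CUBIC)
    x0,y0=(225,170) if cam=="top" else (215,215)
    cv2.imwrite(f"pics/g{cam}.png",g[y0*6:y0*6+330,x0*6:x0*6+390,::-1])
a=cv2.imread("pics/gtop.png");b=cv2.imread("pics/gside.png");w=cv2.resize(cv2.imread("pics/w1c.png"),(300,270))
im=np.zeros((600,790,3),np.uint8);im[:330,:390]=a;im[:330,400:]=b;im[330:,:300]=w
cv2.imwrite("pics/mix.png",cv2.convertScaleAbs(im,alpha=1.4))
E
```

```text
[[530.6, 3.3, 20.0], [575.3, 89.6, 20.0], [662.3, 46.3, 20.0], [617.2, -41.1, 20.0]] [596.3  24.5  20. ]
[598.2  23.3  20. ]
[597.3  24.4  82. ]
top holder_1 0.86 422 402 428 186 208 
top holder_1 0.71 409 411 437 274 291 
top holder_1 0.69 386 391 415 240 259 
top holder_1 0.57 376 369 391 177 199 
top holder_1 0.32 247 235 275 178 198 
top gauge 0.67 250 237 276 179 202 ((256.33563232421875, 189.9383544921875), (38.272457122802734, 12.991567611694336), 20.556047439575195)
top tray 0.83 4415 114 178 165 255 ((147.37149047851562, 209.0601806640625), (57.84930419921875, 87.69148254394531), 6.911226749420166)
side holder_1 0.92 403 325 340 134 164 
side holder_1 0.89 408 302 318 164 194 
side holder_1 0.85 308 270 284 138 166 
side holder_1 0.85 366 285 299 119 149 
side holder_1 0.8 402 354 371 129 159 
side gauge 0.75 1473 220 274 221 268 ((247.68292236328125, 243.85366821289062), (38.10639953613281, 44.66569519042969), 51.34019470214844)
side tray 0.64 8095 158 287 302 406 ((221.7513427734375, 352.330078125), (115.2306137084961, 75.852783203125), 22.2490234375)
```

View pics/mix.png

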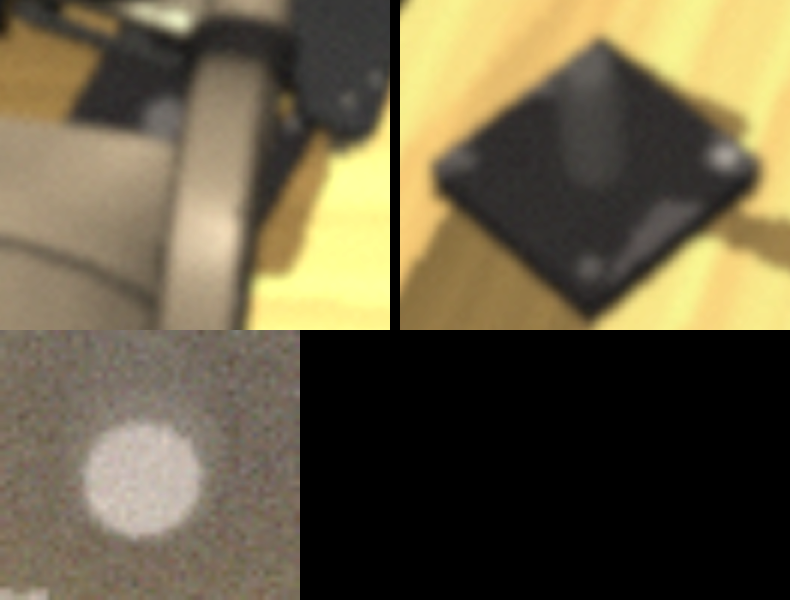

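The wrist crop puts the pin tip at px (278.4,194.6), radius about 10 px, so the axis is near (599,22.8). Now I'll move over holder B near (497,-220).

Emit:
send_rows(
  commands=[
    {"gripper": 0.7, "translation": [-0.05, -0.12, 0], "angular": [0, 0, 0]},
    {"gripper": 0.7, "translation": [-0.1, -0.25, 0], "angular": [0, 0, 0]},
    {"gripper": 0.7, "translation": [-0.16, -0.37, 0], "angular": [0, 0, 0]},
    {"gripper": 0.7, "translation": [-0.21, -0.5, 0], "angular": [0, 0, 0]},
    {"gripper": 0.7, "translation": [-0.26, -0.62, 0], "angular": [0, 0, 0]},
    {"gripper": 0.7, "translation": [-0.32, -0.75, 0], "angular": [0, 0, 0]},
    {"gripper": 0.7, "translation": [-0.37, -0.87, 0], "angular": [0, 0, 0]},
    {"gripper": 0.7, "translation": [-0.425, -1, 0], "angular": [0, 0, 0]},
  ],
)

```text
time: 4.93
eef_pos: [546.4, -100.0, 240.8]
tool_rot: [0.0, 0.153, 0.988, 0.0]
contact_force: [0.8, -0.9, -0.6]
gripper_width: 64.3
finger_force: 0.0
```

Emit:
send_rows(
  commands=[
    {"gripper": 0.7, "translation": [-0.05, -0.12, 0], "angular": [0, 0, 0]},
    {"gripper": 0.7, "translation": [-0.1, -0.25, 0], "angular": [0, 0, 0]},
    {"gripper": 0.7, "translation": [-0.16, -0.37, 0], "angular": [0, 0, 0]},
    {"gripper": 0.7, "translation": [-0.21, -0.5, 0], "angular": [0, 0, 0]},
    {"gripper": 0.7, "translation": [-0.26, -0.62, 0], "angular": [0, 0, 0]},
    {"gripper": 0.7, "translation": [-0.32, -0.75, 0], "angular": [0, 0, 0]},
    {"gripper": 0.7, "translation": [-0.37, -0.87, 0], "angular": [0, 0, 0]},
    {"gripper": 0.7, "translation": [-0.425, -1, 0], "angular": [0, 0, 0]},
  ],
)

```text
time: 5.6
eef_pos: [495.4, -220.1, 240.9]
tool_rot: [0.0, 0.153, 0.988, 0.0]
contact_force: [0.4, -0.5, 0.5]
gripper_width: 64.1
finger_force: 0.0
```

```bash
python3 - <<'E'
from h import *
p,o=shot("wrist");print(o["time"],np.round(o["eef_pos"],1))
cv2.imwrite("pics/w2.png",p["color"][:,:,::-1])
nets("wrist",["holder_1","gauge_seat"])
for x in [(278.4,194.6)]: pass
T=np.array(p["T"])
def proj(P):
    c=np.linalg.inv(T)@np.r_[P,1];return (p["K"]@[c[0]/-c[2],-c[1]/-c[2],1])[:2].round(1)
print("expected neck top",proj([497,-220,95]))
E
```

```text
5.6 [ 495.4 -220.1  240.9]
wrist holder_1 [(0.88, [620.7, -310.3, -1.0]), (0.81, [462.0, -366.8, -1.8]), (0.77, [379.7, -418.6, -0.1]), (0.76, [493.5, -218.6, 1.4])]
wrist gauge_seat [(0.83, [598.3, 25.4, 21.0])]
expected neck top [277.1 198. ]
```

View pics/w2.png

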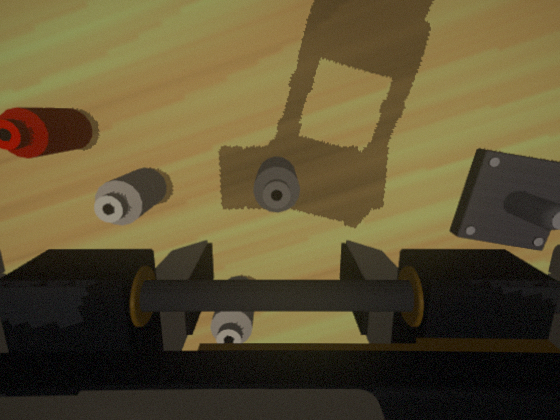

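The wrist view shows neck B at (276,195), which puts it at about (495,-220), right under the TCP. C is at (107,207) and A at (230,335). I'll descend and grip.

Emit:
send_rows(
  commands=[
    {"gripper": 0.7, "translation": [0, 0, -0.12], "angular": [0, 0, 0]},
    {"gripper": 0.7, "translation": [0, 0, -0.25], "angular": [0, 0, 0]},
    {"gripper": 0.7, "translation": [0, 0, -0.37], "angular": [0, 0, 0]},
    {"gripper": 0.7, "translation": [0, 0, -0.5], "angular": [0, 0, 0]},
    {"gripper": 0.7, "translation": [0, 0, -0.62], "angular": [0, 0, 0]},
    {"gripper": 0.7, "translation": [0, 0, -0.75], "angular": [0, 0, 0]},
    {"gripper": 0.7, "translation": [0, 0, -0.87], "angular": [0, 0, 0]},
    {"gripper": 0.7, "translation": [0, 0, -1], "angular": [0, 0, 0]},
  ],
)

```text
time: 6.42
eef_pos: [496.3, -218.4, 120.3]
tool_rot: [0.0, 0.152, 0.988, 0.0]
contact_force: [-0.1, -0.9, 0.9]
gripper_width: 64.4
finger_force: 0.0
```

Emit:
send_rows(
  commands=[
    {"gripper": 0.7, "translation": [0, 0, -0.1], "angular": [0, 0, 0]},
    {"gripper": 0.7, "translation": [0, 0, -0.2], "angular": [0, 0, 0]},
    {"gripper": 0.7, "translation": [0, 0, -0.3], "angular": [0, 0, 0]},
    {"gripper": 0.7, "translation": [0, 0, -0.4], "angular": [0, 0, 0]},
    {"gripper": 0.7, "translation": [0, 0, -0.5], "angular": [0, 0, 0]},
    {"gripper": 0.7, "translation": [0, 0, -0.59], "angular": [0, 0, 0]},
    {"gripper": 0.7, "translation": [0, 0, -0.59], "angular": [0, 0, 0]},
    {"gripper": 0.5, "translation": [0, 0, -0.59], "angular": [0, 0, 0]},
  ],
)

```text
time: 7.08
eef_pos: [495.8, -218.8, 49.6]
tool_rot: [-0.0, 0.153, 0.988, 0.0]
contact_force: [0.0, -0.3, 1.1]
gripper_width: 61.0
finger_force: 0.0
```

Emit:
send_rows(
  commands=[
    {"gripper": 0.4, "translation": [0, 0, 0], "angular": [0, 0, 0]},
    {"gripper": 0.3, "translation": [0, 0, 0], "angular": [0, 0, 0]},
    {"gripper": 0.3, "translation": [0, 0, 0], "angular": [0, 0, 0]},
    {"gripper": 0.3, "translation": [0, 0, 0], "angular": [0, 0, 0]},
    {"gripper": 0.3, "translation": [0, 0, 0], "angular": [0, 0, 0]},
    {"gripper": 0.3, "translation": [0, 0, 0], "angular": [0, 0, 0]},
    {"gripper": 0.3, "translation": [0, 0, 0], "angular": [0, 0, 0]},
    {"gripper": 0.3, "translation": [0, 0, 0], "angular": [0, 0, 0]},
  ],
)

```text
time: 7.75
eef_pos: [496.2, -219.8, 50.6]
tool_rot: [0.001, 0.153, 0.988, -0.0]
contact_force: [-0.5, -0.2, 5.5]
gripper_width: 44.0
finger_force: 30.0
```

Emit:
send_rows(
  commands=[
    {"gripper": 0.3, "translation": [0, 0, 0.05], "angular": [0, 0, 0]},
    {"gripper": 0.3, "translation": [0, 0, 0.15], "angular": [0, 0, 0]},
    {"gripper": 0.3, "translation": [0, 0, 0.3], "angular": [0, 0, 0]},
    {"gripper": 0.3, "translation": [0, 0, 0.45], "angular": [0, 0, 0]},
    {"gripper": 0.3, "translation": [0, 0, 0.6], "angular": [0, 0, 0]},
    {"gripper": 0.3, "translation": [0, 0, 0.75], "angular": [0, 0, 0]},
    {"gripper": 0.3, "translation": [0, 0, 0.9], "angular": [0, 0, 0]},
    {"gripper": 0.3, "translation": [0, 0, 1], "angular": [0, 0, 0]},
  ],
)

```text
time: 8.42
eef_pos: [495.7, -219.5, 171.5]
tool_rot: [0.0, 0.153, 0.988, -0.0]
contact_force: [0.3, -0.1, -1.1]
gripper_width: 43.7
finger_force: 30.0
```

Emit:
send_rows(
  commands=[
    {"gripper": 0.3, "translation": [0.03, 0.08, 0], "angular": [0, 0, 0]},
    {"gripper": 0.3, "translation": [0.08, 0.2, 0], "angular": [0, 0, 0]},
    {"gripper": 0.3, "translation": [0.14, 0.33, 0], "angular": [0, 0, 0]},
    {"gripper": 0.3, "translation": [0.2, 0.46, 0], "angular": [0, 0, 0]},
    {"gripper": 0.3, "translation": [0.25, 0.6, 0], "angular": [0, 0, 0]},
    {"gripper": 0.3, "translation": [0.31, 0.73, 0], "angular": [0, 0, 0]},
    {"gripper": 0.3, "translation": [0.37, 0.87, 0], "angular": [0, 0, 0]},
    {"gripper": 0.3, "translation": [0.425, 1, 0], "angular": [0, 0, 0]},
  ],
)

```text
time: 9.08
eef_pos: [546.4, -97.5, 168.6]
tool_rot: [-0.001, 0.153, 0.988, 0.0]
contact_force: [1.1, 0.6, -1.5]
gripper_width: 43.7
finger_force: 30.0
```

Emit:
send_rows(
  commands=[
    {"gripper": 0.3, "translation": [0.05, 0.13, 0], "angular": [0, 0, 0]},
    {"gripper": 0.3, "translation": [0.11, 0.27, 0], "angular": [0, 0, 0]},
    {"gripper": 0.3, "translation": [0.17, 0.4, 0], "angular": [0, 0, 0]},
    {"gripper": 0.3, "translation": [0.23, 0.54, 0], "angular": [0, 0, 0]},
    {"gripper": 0.3, "translation": [0.29, 0.67, 0], "angular": [0, 0, 0]},
    {"gripper": 0.3, "translation": [0.35, 0.8, 0], "angular": [0, 0, 0]},
    {"gripper": 0.3, "translation": [0.39, 0.92, 0], "angular": [0, 0, 0]},
    {"gripper": 0.3, "translation": [0.427, 1, 0], "angular": [0, 0, 0]},
  ],
)

```text
time: 9.75
eef_pos: [597.4, 22.7, 168.5]
tool_rot: [-0.001, 0.152, 0.988, 0.0]
contact_force: [1.0, -0.4, -0.7]
gripper_width: 44.0
finger_force: 30.0
```

Emit:
send_rows(
  commands=[
    {"gripper": 0.3, "translation": [0, 0.024, -0.05], "angular": [0, 0, 0]},
    {"gripper": 0.3, "translation": [0, 0.024, -0.1], "angular": [0, 0, 0]},
    {"gripper": 0.3, "translation": [0, 0.024, -0.15], "angular": [0, 0, 0]},
    {"gripper": 0.3, "translation": [0, 0.024, -0.2], "angular": [0, 0, 0]},
    {"gripper": 0.3, "translation": [0, 0.024, -0.22], "angular": [0, 0, 0]},
    {"gripper": 0.3, "translation": [0, 0.024, -0.24], "angular": [0, 0, 0]},
    {"gripper": 0.3, "translation": [0, 0.024, -0.25], "angular": [0, 0, 0]},
    {"gripper": 0.3, "translation": [0, 0.024, -0.25], "angular": [0, 0, 0]},
  ],
)

```text
time: 10.42
eef_pos: [597.9, 23.1, 139.8]
tool_rot: [-0.0, 0.153, 0.988, 0.0]
contact_force: [-0.4, 0.5, -2.6]
gripper_width: 44.0
finger_force: 30.0
```

```bash
python3 - <<'E'
from h import *
ims=[]
for c in("side","wrist"):
    p,o=shot(c)
    g=p["color"]
    g=g[120:300,150:350] if c=="side" else g[100:280,180:380]
    ims.append(cv2.convertScaleAbs(cv2.resize(g,None,fx=1.95,fy=3,interpolation=cv2.INTER_CUBIC) if 0 else cv2.resize(g,(400,360),interpolation=cv2.INTER_CUBIC),alpha=1.5))
    print([np.round(get_obs()["eef_pos"],1).tolist()],o["time"])
cv2.imwrite("pics/pre1.png",np.hstack(ims)[:,:,::-1])
E
```

```text
[[598.1, 23.2, 140.0]] 10.4167
[[598.1, 23.2, 140.2]] 10.4667
```

View pics/pre1.png

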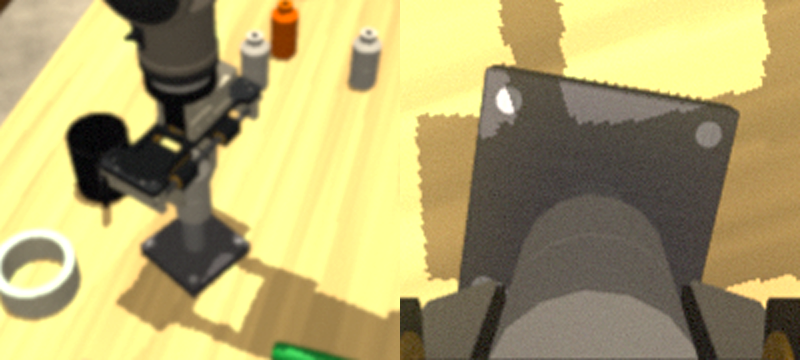

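The holder hangs in line above the pin, so I'll lower it gently and watch the force.

Emit:
send_rows(
  commands=[
    {"gripper": 0.3, "translation": [0, 0, -0.03], "angular": [0, 0, 0]},
    {"gripper": 0.3, "translation": [0, 0, -0.06], "angular": [0, 0, 0]},
    {"gripper": 0.3, "translation": [0, 0, -0.09], "angular": [0, 0, 0]},
    {"gripper": 0.3, "translation": [0, 0, -0.12], "angular": [0, 0, 0]},
    {"gripper": 0.3, "translation": [0, 0, -0.15], "angular": [0, 0, 0]},
    {"gripper": 0.3, "translation": [0, 0, -0.18], "angular": [0, 0, 0]},
    {"gripper": 0.3, "translation": [0, 0, -0.2], "angular": [0, 0, 0]},
    {"gripper": 0.3, "translation": [0, 0, -0.2], "angular": [0, 0, 0]},
  ],
)

```text
time: 11.18
eef_pos: [599.0, 23.0, 115.8]
tool_rot: [0.001, 0.153, 0.988, -0.0]
contact_force: [4.5, -1.2, -4.9]
gripper_width: 44.0
finger_force: 30.0
```

Emit:
send_rows(
  commands=[
    {"gripper": 0.3, "translation": [0.008, -0.002, 0], "angular": [0, 0, 0]},
    {"gripper": 0.3, "translation": [0.008, -0.002, -0.04], "angular": [0, 0, 0]},
    {"gripper": 0.3, "translation": [0.008, -0.002, -0.08], "angular": [0, 0, 0]},
    {"gripper": 0.3, "translation": [0.008, -0.002, -0.12], "angular": [0, 0, 0]},
    {"gripper": 0.3, "translation": [0.008, -0.002, -0.16], "angular": [0, 0, 0]},
    {"gripper": 0.3, "translation": [0.008, -0.002, -0.19], "angular": [0, 0, 0]},
    {"gripper": 0.3, "translation": [0.008, -0.002, -0.21], "angular": [0, 0, 0]},
    {"gripper": 0.3, "translation": [0.008, -0.002, -0.21], "angular": [0, 0, 0]},
  ],
)

```text
time: 11.85
eef_pos: [599.5, 22.9, 90.1]
tool_rot: [0.001, 0.153, 0.988, -0.0]
contact_force: [5.7, -2.2, -3.4]
gripper_width: 43.9
finger_force: 30.0
```

Emit:
send_rows(
  commands=[
    {"gripper": 0.3, "translation": [0, 0, -0.02], "angular": [0, 0, 0]},
    {"gripper": 0.3, "translation": [0, 0, -0.04], "angular": [0, 0, 0]},
    {"gripper": 0.3, "translation": [0, 0, -0.06], "angular": [0, 0, 0]},
    {"gripper": 0.3, "translation": [0, 0, -0.07], "angular": [0, 0, 0]},
    {"gripper": 0.3, "translation": [0, 0, -0.08], "angular": [0, 0, 0]},
    {"gripper": 0.3, "translation": [0, 0, -0.09], "angular": [0, 0, 0]},
    {"gripper": 0.3, "translation": [0, 0, -0.1], "angular": [0, 0, 0]},
    {"gripper": 0.3, "translation": [0, 0, -0.1], "angular": [0, 0, 0]},
  ],
)

```text
time: 12.52
eef_pos: [599.7, 22.9, 80.5]
tool_rot: [0.001, 0.153, 0.988, -0.0]
contact_force: [-0.9, -2.5, 13.9]
gripper_width: 43.9
finger_force: 30.0
```

It stopped about 10 mm proud (TCP 80 against 70 for home) with 14 N against it, so B is bad. I'll lift it and carry it to the tray's far-x half, near (604,289).

Emit:
send_rows(
  commands=[
    {"gripper": 0.3, "translation": [0, 0, 0.05], "angular": [0, 0, 0]},
    {"gripper": 0.3, "translation": [0, 0, 0.15], "angular": [0, 0, 0]},
    {"gripper": 0.3, "translation": [0, 0, 0.27], "angular": [0, 0, 0]},
    {"gripper": 0.3, "translation": [0, 0, 0.4], "angular": [0, 0, 0]},
    {"gripper": 0.3, "translation": [0, 0, 0.53], "angular": [0, 0, 0]},
    {"gripper": 0.3, "translation": [0, 0, 0.66], "angular": [0, 0, 0]},
    {"gripper": 0.3, "translation": [0, 0, 0.76], "angular": [0, 0, 0]},
    {"gripper": 0.3, "translation": [0, 0, 0.8], "angular": [0, 0, 0]},
  ],
)

```text
time: 13.18
eef_pos: [598.2, 23.7, 175.3]
tool_rot: [-0.001, 0.153, 0.988, 0.0]
contact_force: [0.6, -0.4, -2.2]
gripper_width: 43.7
finger_force: 30.0
```

Emit:
send_rows(
  commands=[
    {"gripper": 0.3, "translation": [0, 0.06, 0], "angular": [0, 0, 0]},
    {"gripper": 0.3, "translation": [0, 0.15, 0], "angular": [0, 0, 0]},
    {"gripper": 0.3, "translation": [0, 0.25, 0], "angular": [0, 0, 0]},
    {"gripper": 0.3, "translation": [0, 0.37, 0], "angular": [0, 0, 0]},
    {"gripper": 0.3, "translation": [0, 0.5, 0], "angular": [0, 0, 0]},
    {"gripper": 0.3, "translation": [0, 0.63, 0], "angular": [0, 0, 0]},
    {"gripper": 0.3, "translation": [0, 0.76, 0], "angular": [0, 0, 0]},
    {"gripper": 0.3, "translation": [0, 0.9, 0], "angular": [0, 0, 0]},
  ],
)

```text
time: 13.85
eef_pos: [598.2, 133.4, 173.9]
tool_rot: [-0.001, 0.152, 0.988, -0.0]
contact_force: [0.5, 0.6, -2.5]
gripper_width: 43.8
finger_force: 30.0
```

Emit:
send_rows(
  commands=[
    {"gripper": 0.3, "translation": [0.01, 0.13, 0], "angular": [0, 0, 0]},
    {"gripper": 0.3, "translation": [0.02, 0.27, 0], "angular": [0, 0, 0]},
    {"gripper": 0.3, "translation": [0.03, 0.4, 0], "angular": [0, 0, 0]},
    {"gripper": 0.3, "translation": [0.04, 0.53, 0], "angular": [0, 0, 0]},
    {"gripper": 0.3, "translation": [0.04, 0.66, 0], "angular": [0, 0, 0]},
    {"gripper": 0.3, "translation": [0.04, 0.78, 0], "angular": [0, 0, 0]},
    {"gripper": 0.3, "translation": [0.04, 0.86, 0], "angular": [0, 0, 0]},
    {"gripper": 0.3, "translation": [0.04, 0.9, 0], "angular": [0, 0, 0]},
  ],
)

```text
time: 14.52
eef_pos: [603.5, 240.9, 174.6]
tool_rot: [-0.0, 0.152, 0.988, 0.0]
contact_force: [-0.7, -0.3, -1.4]
gripper_width: 44.0
finger_force: 30.0
```

Emit:
send_rows(
  commands=[
    {"gripper": 0.3, "translation": [0, 0.1, -0.03], "angular": [0, 0, 0]},
    {"gripper": 0.3, "translation": [0, 0.2, -0.1], "angular": [0, 0, 0]},
    {"gripper": 0.3, "translation": [0, 0.28, -0.2], "angular": [0, 0, 0]},
    {"gripper": 0.3, "translation": [0, 0.34, -0.32], "angular": [0, 0, 0]},
    {"gripper": 0.3, "translation": [0, 0.4, -0.45], "angular": [0, 0, 0]},
    {"gripper": 0.3, "translation": [0, 0.42, -0.57], "angular": [0, 0, 0]},
    {"gripper": 0.3, "translation": [0, 0.42, -0.66], "angular": [0, 0, 0]},
    {"gripper": 0.3, "translation": [0, 0.42, -0.7], "angular": [0, 0, 0]},
  ],
)

```text
time: 15.18
eef_pos: [602.4, 289.4, 87.6]
tool_rot: [-0.002, 0.153, 0.988, -0.001]
contact_force: [-0.4, 0.1, -2.2]
gripper_width: 43.6
finger_force: 30.0
```

```bash
python3 - <<'E'
from h import *
p,o=shot("side");q,o2=shot("wrist")
print(o["time"],np.round(o["eef_pos"],1)); nets("side",["tray"]);nets("wrist",["tray","holder_1"])
a=p["color"][230:420,130:330];b=cv2.resize(q["color"],(400,300))
im=np.zeros((380,800,3),np.uint8);im[:,:400]=cv2.resize(a,(400,380));im[:300,400:]=b
cv2.imwrite("pics/tray1.png",cv2.convertScaleAbs(im,alpha=1.3)[:,:,::-1])
E
```

```text
15.1833 [602.4 289.4  87.6]
side tray [(0.57, [556.2, 293.4, 0.6]), (0.45, [363.5, 133.0, 3.6])]
wrist tray [(0.63, [555.1, 295.6, -2.9])]
wrist holder_1 [(0.65, [601.0, 288.8, 39.6])]
```

View pics/tray1.png

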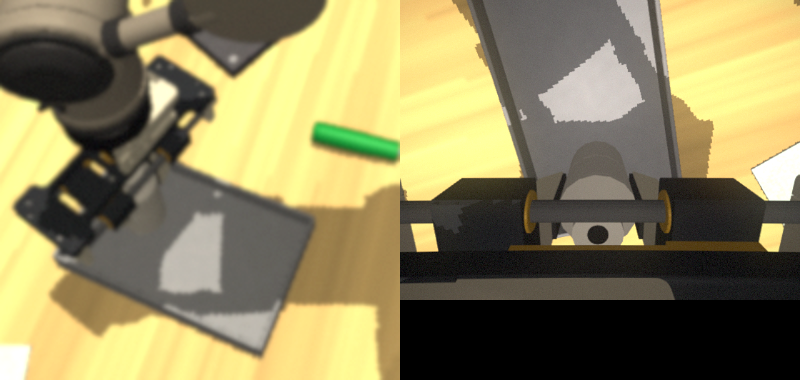

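The holder hangs within the tray's walls near its +x end. I'll set it down and release it.

Emit:
send_rows(
  commands=[
    {"gripper": 0.3, "translation": [0, 0, -0.06], "angular": [0, 0, 0]},
    {"gripper": 0.3, "translation": [0, 0, -0.12], "angular": [0, 0, 0]},
    {"gripper": 0.3, "translation": [0, 0, -0.18], "angular": [0, 0, 0]},
    {"gripper": 0.3, "translation": [0, 0, -0.23], "angular": [0, 0, 0]},
    {"gripper": 0.3, "translation": [0, 0, -0.26], "angular": [0, 0, 0]},
    {"gripper": 0.3, "translation": [0, 0, -0.28], "angular": [0, 0, 0]},
    {"gripper": 0.3, "translation": [0, 0, -0.3], "angular": [0, 0, 0]},
    {"gripper": 0.3, "translation": [0, 0, -0.305], "angular": [0, 0, 0]},
  ],
)

```text
time: 16.1
eef_pos: [604.0, 289.5, 54.7]
tool_rot: [0.0, 0.153, 0.988, 0.0]
contact_force: [-2.1, -1.6, 5.3]
gripper_width: 43.7
finger_force: 30.0
```

Emit:
send_rows(
  commands=[
    {"gripper": 0.42, "translation": [0, 0, 0], "angular": [0, 0, 0]},
    {"gripper": 0.5, "translation": [0, 0, 0], "angular": [0, 0, 0]},
    {"gripper": 0.58, "translation": [0, 0, 0], "angular": [0, 0, 0]},
    {"gripper": 0.68, "translation": [0, 0, 0], "angular": [0, 0, 0]},
    {"gripper": 0.7, "translation": [0, 0, 0], "angular": [0, 0, 0]},
    {"gripper": 0.7, "translation": [0, 0, 0.1], "angular": [0, 0, 0]},
    {"gripper": 0.7, "translation": [0, 0, 0.25], "angular": [0, 0, 0]},
    {"gripper": 0.7, "translation": [0, 0, 0.45], "angular": [0, 0, 0]},
  ],
)

```text
time: 16.77
eef_pos: [602.9, 289.3, 107.8]
tool_rot: [-0.001, 0.153, 0.988, -0.001]
contact_force: [0.2, -0.1, -0.4]
gripper_width: 64.3
finger_force: 0.0
```

Emit:
send_rows(
  commands=[
    {"gripper": 0.7, "translation": [0, 0, 0.2], "angular": [0, 0, 0]},
    {"gripper": 0.7, "translation": [0, 0, 0.5], "angular": [0, 0, 0]},
    {"gripper": 0.7, "translation": [-0.03, -0.15, 0.8], "angular": [0, 0, 0]},
    {"gripper": 0.7, "translation": [-0.06, -0.3, 1], "angular": [0, 0, 0]},
    {"gripper": 0.7, "translation": [-0.1, -0.47, 1], "angular": [0, 0, 0]},
    {"gripper": 0.7, "translation": [-0.13, -0.64, 1], "angular": [0, 0, 0]},
    {"gripper": 0.7, "translation": [-0.17, -0.8, 1], "angular": [0, 0, 0]},
    {"gripper": 0.7, "translation": [-0.2, -0.95, 1], "angular": [0, 0, 0]},
  ],
)

```text
time: 17.43
eef_pos: [579.4, 174.6, 229.5]
tool_rot: [0.001, 0.153, 0.988, 0.0]
contact_force: [-0.0, 0.1, 0.6]
gripper_width: 63.9
finger_force: 0.0
```

Emit:
send_rows(
  commands=[
    {"gripper": 0.7, "translation": [-0.03, -0.12, 0], "angular": [0, 0, 0]},
    {"gripper": 0.7, "translation": [-0.06, -0.25, 0], "angular": [0, 0, 0]},
    {"gripper": 0.7, "translation": [-0.09, -0.37, 0], "angular": [0, 0, 0]},
    {"gripper": 0.7, "translation": [-0.12, -0.5, 0], "angular": [0, 0, 0]},
    {"gripper": 0.7, "translation": [-0.15, -0.62, 0], "angular": [0, 0, 0]},
    {"gripper": 0.7, "translation": [-0.17, -0.75, 0], "angular": [0, 0, 0]},
    {"gripper": 0.7, "translation": [-0.19, -0.87, 0], "angular": [0, 0, 0]},
    {"gripper": 0.7, "translation": [-0.2, -1, 0], "angular": [0, 0, 0]},
  ],
)

```text
time: 18.1
eef_pos: [555.3, 54.7, 228.5]
tool_rot: [0.0, 0.153, 0.988, 0.0]
contact_force: [-0.4, 0.6, 1.0]
gripper_width: 64.4
finger_force: 0.0
```

Emit:
send_rows(
  commands=[
    {"gripper": 0.7, "translation": [-0.03, -0.12, 0], "angular": [0, 0, 0]},
    {"gripper": 0.7, "translation": [-0.06, -0.25, 0], "angular": [0, 0, 0]},
    {"gripper": 0.7, "translation": [-0.09, -0.37, 0], "angular": [0, 0, 0]},
    {"gripper": 0.7, "translation": [-0.12, -0.5, 0], "angular": [0, 0, 0]},
    {"gripper": 0.7, "translation": [-0.15, -0.62, 0], "angular": [0, 0, 0]},
    {"gripper": 0.7, "translation": [-0.17, -0.75, 0], "angular": [0, 0, 0]},
    {"gripper": 0.7, "translation": [-0.19, -0.87, 0], "angular": [0, 0, 0]},
    {"gripper": 0.7, "translation": [-0.2, -1, 0], "angular": [0, 0, 0]},
  ],
)

```text
time: 18.77
eef_pos: [531.3, -65.3, 228.5]
tool_rot: [0.0, 0.153, 0.988, 0.0]
contact_force: [0.5, -0.2, 0.1]
gripper_width: 64.1
finger_force: 0.0
```

Emit:
send_rows(
  commands=[
    {"gripper": 0.7, "translation": [-0.03, -0.12, 0], "angular": [0, 0, 0]},
    {"gripper": 0.7, "translation": [-0.06, -0.25, 0], "angular": [0, 0, 0]},
    {"gripper": 0.7, "translation": [-0.09, -0.37, 0], "angular": [0, 0, 0]},
    {"gripper": 0.7, "translation": [-0.12, -0.5, 0], "angular": [0, 0, 0]},
    {"gripper": 0.7, "translation": [-0.15, -0.62, 0], "angular": [0, 0, 0]},
    {"gripper": 0.7, "translation": [-0.17, -0.75, 0], "angular": [0, 0, 0]},
    {"gripper": 0.7, "translation": [-0.19, -0.87, 0], "angular": [0, 0, 0]},
    {"gripper": 0.7, "translation": [-0.2, -1, 0], "angular": [0, 0, 0]},
  ],
)

```text
time: 19.43
eef_pos: [507.3, -185.3, 228.5]
tool_rot: [0.0, 0.153, 0.988, 0.0]
contact_force: [-0.1, 0.3, -1.2]
gripper_width: 64.4
finger_force: 0.0
```

Emit:
send_rows(
  commands=[
    {"gripper": 0.7, "translation": [-0.03, -0.12, 0], "angular": [0, 0, 0]},
    {"gripper": 0.7, "translation": [-0.06, -0.25, 0], "angular": [0, 0, 0]},
    {"gripper": 0.7, "translation": [-0.09, -0.37, 0], "angular": [0, 0, 0]},
    {"gripper": 0.7, "translation": [-0.12, -0.5, 0], "angular": [0, 0, 0]},
    {"gripper": 0.7, "translation": [-0.15, -0.62, 0], "angular": [0, 0, 0]},
    {"gripper": 0.7, "translation": [-0.17, -0.75, 0], "angular": [0, 0, 0]},
    {"gripper": 0.7, "translation": [-0.19, -0.87, 0], "angular": [0, 0, 0]},
    {"gripper": 0.7, "translation": [-0.2, -1, 0], "angular": [0, 0, 0]},
  ],
)

```text
time: 20.1
eef_pos: [483.3, -305.4, 228.4]
tool_rot: [0.0, 0.153, 0.988, 0.0]
contact_force: [0.4, -1.0, -0.1]
gripper_width: 64.1
finger_force: 0.0
```

Emit:
send_rows(
  commands=[
    {"gripper": 0.7, "translation": [-0.05, -0.12, 0], "angular": [0, 0, 0]},
    {"gripper": 0.7, "translation": [-0.09, -0.22, 0], "angular": [0, 0, 0]},
    {"gripper": 0.7, "translation": [-0.14, -0.32, 0.05], "angular": [0, 0, 0]},
    {"gripper": 0.7, "translation": [-0.19, -0.42, 0.1], "angular": [0, 0, 0]},
    {"gripper": 0.7, "translation": [-0.19, -0.5, 0.1], "angular": [0, 0, 0]},
    {"gripper": 0.7, "translation": [-0.19, -0.5, 0.1], "angular": [0, 0, 0]},
    {"gripper": 0.7, "translation": [-0.19, -0.5, 0.1], "angular": [0, 0, 0]},
    {"gripper": 0.7, "translation": [-0.19, -0.5, 0.1], "angular": [0, 0, 0]},
  ],
)

```text
time: 20.77
eef_pos: [461.1, -363.9, 239.9]
tool_rot: [-0.0, 0.153, 0.988, 0.0]
contact_force: [0.0, 0.0, -0.5]
gripper_width: 64.5
finger_force: 0.0
```

```bash
cat >> h.py <<'E'
def neck(p,P,r=14,z=95):
    """find bright neck-top disc near expected P; return px and world"""
    T=np.array(p["T"]);c=np.linalg.inv(T)@np.r_[P,1]
    u,v=(p["K"]@[c[0]/-c[2],c[1]/c[2],1])[:2]
    print("expected px",round(u,1),round(v,1))
    g=cv2.medianBlur(cv2.cvtColor(p["color"],cv2.COLOR_RGB2GRAY),5)
    x0,y0=int(u-35),int(v-35);s=g[y0:y0+70,x0:x0+70]
    h=cv2.HoughCircles(s,cv2.HOUGH_GRADIENT,1,10,param1=60,param2=10,minRadius=8,maxRadius=26)
    if h is not None:
        for a in h[0][:5]: print((a+[x0,y0,0]).round(1),ray(p,a[0]+x0,a[1]+y0,z).round(1))
E
python3 - <<'E'
from h import *
p,o=shot("wrist");print(o["time"],np.round(o["eef_pos"],1))
nets("wrist",["holder_1"])
neck(p,[461,-365,95])
cv2.imwrite("pics/w3.png",p["color"][:,:,::-1])
E
```

```text
20.7667 [ 461.1 -363.9  239.9]
wrist holder_1 [(0.85, [378.5, -416.8, -2.0]), (0.73, [459.0, -368.3, -0.9]), (0.73, [598.8, -397.4, -1.0])]
expected px 275.3 197.0
[275.5 191.5  22.7] [ 456.3 -363.3   95. ]
[274.5 177.5  18.3] [ 444.2 -360.4   95. ]
[278.5 202.5  11.6] [ 466.6 -363.8   95. ]
```

View pics/w3.png

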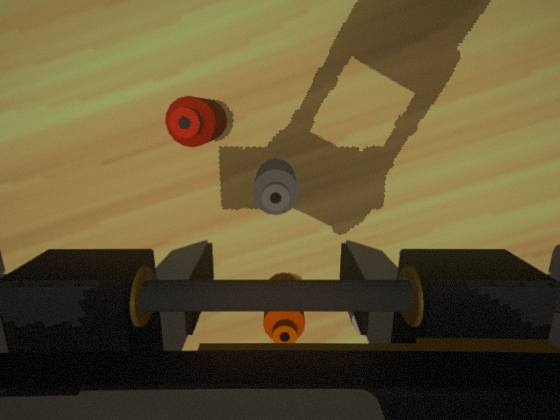

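Neck C sits at (275,198), under the TCP at about (461.5,-365). I'll descend, grip, lift and carry it to the gauge.

Emit:
send_rows(
  commands=[
    {"gripper": 0.7, "translation": [0.008, 0, -0.12], "angular": [0, 0, 0]},
    {"gripper": 0.7, "translation": [0.008, 0, -0.25], "angular": [0, 0, 0]},
    {"gripper": 0.7, "translation": [0.008, 0, -0.37], "angular": [0, 0, 0]},
    {"gripper": 0.7, "translation": [0.008, 0, -0.5], "angular": [0, 0, 0]},
    {"gripper": 0.7, "translation": [0.008, 0, -0.62], "angular": [0, 0, 0]},
    {"gripper": 0.7, "translation": [0.008, 0, -0.75], "angular": [0, 0, 0]},
    {"gripper": 0.7, "translation": [0.008, 0, -0.87], "angular": [0, 0, 0]},
    {"gripper": 0.7, "translation": [0.008, 0, -1], "angular": [0, 0, 0]},
  ],
)

```text
time: 21.53
eef_pos: [462.2, -363.8, 119.6]
tool_rot: [0.0, 0.152, 0.988, 0.0]
contact_force: [0.9, -0.3, 0.7]
gripper_width: 64.1
finger_force: 0.0
```

Emit:
send_rows(
  commands=[
    {"gripper": 0.7, "translation": [0, 0, -0.1], "angular": [0, 0, 0]},
    {"gripper": 0.7, "translation": [0, 0, -0.2], "angular": [0, 0, 0]},
    {"gripper": 0.7, "translation": [0, 0, -0.3], "angular": [0, 0, 0]},
    {"gripper": 0.7, "translation": [0, 0, -0.4], "angular": [0, 0, 0]},
    {"gripper": 0.7, "translation": [0, 0, -0.5], "angular": [0, 0, 0]},
    {"gripper": 0.7, "translation": [0, 0, -0.585], "angular": [0, 0, 0]},
    {"gripper": 0.7, "translation": [0, 0, -0.585], "angular": [0, 0, 0]},
    {"gripper": 0.5, "translation": [0, 0, -0.585], "angular": [0, 0, 0]},
  ],
)

```text
time: 22.2
eef_pos: [461.9, -364.0, 49.6]
tool_rot: [-0.0, 0.153, 0.988, 0.0]
contact_force: [-0.1, -0.1, 0.3]
gripper_width: 60.6
finger_force: 0.0
```

Emit:
send_rows(
  commands=[
    {"gripper": 0.4, "translation": [0, 0, 0], "angular": [0, 0, 0]},
    {"gripper": 0.3, "translation": [0, 0, 0], "angular": [0, 0, 0]},
    {"gripper": 0.3, "translation": [0, 0, 0], "angular": [0, 0, 0]},
    {"gripper": 0.3, "translation": [0, 0, 0], "angular": [0, 0, 0]},
    {"gripper": 0.3, "translation": [0, 0, 0], "angular": [0, 0, 0]},
    {"gripper": 0.3, "translation": [0, 0, 0], "angular": [0, 0, 0]},
    {"gripper": 0.3, "translation": [0, 0, 0], "angular": [0, 0, 0]},
    {"gripper": 0.3, "translation": [0, 0, 0], "angular": [0, 0, 0]},
  ],
)

```text
time: 22.87
eef_pos: [462.3, -364.9, 50.7]
tool_rot: [0.001, 0.153, 0.988, -0.0]
contact_force: [-0.3, 1.0, 5.4]
gripper_width: 44.0
finger_force: 30.0
```

Emit:
send_rows(
  commands=[
    {"gripper": 0.3, "translation": [0, 0, 0.05], "angular": [0, 0, 0]},
    {"gripper": 0.3, "translation": [0, 0, 0.15], "angular": [0, 0, 0]},
    {"gripper": 0.3, "translation": [0, 0, 0.3], "angular": [0, 0, 0]},
    {"gripper": 0.3, "translation": [0, 0, 0.45], "angular": [0, 0, 0]},
    {"gripper": 0.3, "translation": [0, 0, 0.6], "angular": [0, 0, 0]},
    {"gripper": 0.3, "translation": [0, 0, 0.75], "angular": [0, 0, 0]},
    {"gripper": 0.3, "translation": [0, 0, 0.9], "angular": [0, 0, 0]},
    {"gripper": 0.3, "translation": [0, 0, 1], "angular": [0, 0, 0]},
  ],
)

```text
time: 23.53
eef_pos: [461.9, -364.5, 171.5]
tool_rot: [0.0, 0.153, 0.988, -0.0]
contact_force: [0.2, -0.5, -2.8]
gripper_width: 43.8
finger_force: 30.0
```

Emit:
send_rows(
  commands=[
    {"gripper": 0.3, "translation": [0.02, 0.06, 0], "angular": [0, 0, 0]},
    {"gripper": 0.3, "translation": [0.05, 0.15, 0], "angular": [0, 0, 0]},
    {"gripper": 0.3, "translation": [0.09, 0.25, 0], "angular": [0, 0, 0]},
    {"gripper": 0.3, "translation": [0.13, 0.36, 0], "angular": [0, 0, 0]},
    {"gripper": 0.3, "translation": [0.17, 0.47, 0], "angular": [0, 0, 0]},
    {"gripper": 0.3, "translation": [0.21, 0.58, 0], "angular": [0, 0, 0]},
    {"gripper": 0.3, "translation": [0.25, 0.7, 0], "angular": [0, 0, 0]},
    {"gripper": 0.3, "translation": [0.285, 0.807, 0], "angular": [0, 0, 0]},
  ],
)

```text
time: 24.2
eef_pos: [496.6, -265.5, 169.6]
tool_rot: [-0.0, 0.152, 0.988, 0.0]
contact_force: [-0.6, -0.5, -2.7]
gripper_width: 44.2
finger_force: 30.0
```

Emit:
send_rows(
  commands=[
    {"gripper": 0.3, "translation": [0.035, 0.1, 0], "angular": [0, 0, 0]},
    {"gripper": 0.3, "translation": [0.07, 0.2, 0], "angular": [0, 0, 0]},
    {"gripper": 0.3, "translation": [0.105, 0.3, 0], "angular": [0, 0, 0]},
    {"gripper": 0.3, "translation": [0.14, 0.4, 0], "angular": [0, 0, 0]},
    {"gripper": 0.3, "translation": [0.175, 0.5, 0], "angular": [0, 0, 0]},
    {"gripper": 0.3, "translation": [0.21, 0.6, 0], "angular": [0, 0, 0]},
    {"gripper": 0.3, "translation": [0.25, 0.7, 0], "angular": [0, 0, 0]},
    {"gripper": 0.3, "translation": [0.285, 0.807, 0], "angular": [0, 0, 0]},
  ],
)

```text
time: 24.87
eef_pos: [530.8, -169.7, 170.0]
tool_rot: [0.0, 0.153, 0.988, 0.0]
contact_force: [0.3, 0.1, -1.5]
gripper_width: 43.9
finger_force: 30.0
```

Emit:
send_rows(
  commands=[
    {"gripper": 0.3, "translation": [0.035, 0.1, 0], "angular": [0, 0, 0]},
    {"gripper": 0.3, "translation": [0.07, 0.2, 0], "angular": [0, 0, 0]},
    {"gripper": 0.3, "translation": [0.105, 0.3, 0], "angular": [0, 0, 0]},
    {"gripper": 0.3, "translation": [0.14, 0.4, 0], "angular": [0, 0, 0]},
    {"gripper": 0.3, "translation": [0.175, 0.5, 0], "angular": [0, 0, 0]},
    {"gripper": 0.3, "translation": [0.21, 0.6, 0], "angular": [0, 0, 0]},
    {"gripper": 0.3, "translation": [0.25, 0.7, 0], "angular": [0, 0, 0]},
    {"gripper": 0.3, "translation": [0.285, 0.807, 0], "angular": [0, 0, 0]},
  ],
)

```text
time: 25.53
eef_pos: [565.0, -72.8, 169.9]
tool_rot: [0.0, 0.153, 0.988, 0.0]
contact_force: [0.6, -0.6, -1.6]
gripper_width: 43.9
finger_force: 30.0
```

Emit:
send_rows(
  commands=[
    {"gripper": 0.3, "translation": [0.04, 0.11, 0], "angular": [0, 0, 0]},
    {"gripper": 0.3, "translation": [0.08, 0.22, 0], "angular": [0, 0, 0]},
    {"gripper": 0.3, "translation": [0.12, 0.34, 0], "angular": [0, 0, 0]},
    {"gripper": 0.3, "translation": [0.16, 0.46, 0], "angular": [0, 0, 0]},
    {"gripper": 0.3, "translation": [0.2, 0.58, 0], "angular": [0, 0, 0]},
    {"gripper": 0.3, "translation": [0.24, 0.69, 0], "angular": [0, 0, 0]},
    {"gripper": 0.3, "translation": [0.27, 0.77, 0], "angular": [0, 0, 0]},
    {"gripper": 0.3, "translation": [0.285, 0.807, 0], "angular": [0, 0, 0]},
  ],
)

```text
time: 26.2
eef_pos: [599.2, 24.6, 169.8]
tool_rot: [0.0, 0.152, 0.988, 0.0]
contact_force: [-0.6, -0.8, -0.9]
gripper_width: 43.7
finger_force: 30.0
```

Emit:
send_rows(
  commands=[
    {"gripper": 0.3, "translation": [0, 0, -0.05], "angular": [0, 0, 0]},
    {"gripper": 0.3, "translation": [0, 0, -0.12], "angular": [0, 0, 0]},
    {"gripper": 0.3, "translation": [0, 0, -0.2], "angular": [0, 0, 0]},
    {"gripper": 0.3, "translation": [0, 0, -0.26], "angular": [0, 0, 0]},
    {"gripper": 0.3, "translation": [0, 0, -0.31], "angular": [0, 0, 0]},
    {"gripper": 0.3, "translation": [0, 0, -0.35], "angular": [0, 0, 0]},
    {"gripper": 0.3, "translation": [0, 0, -0.38], "angular": [0, 0, 0]},
    {"gripper": 0.3, "translation": [0, 0, -0.4], "angular": [0, 0, 0]},
  ],
)

```text
time: 26.87
eef_pos: [598.6, 22.7, 121.4]
tool_rot: [-0.0, 0.153, 0.988, 0.0]
contact_force: [-0.4, -0.3, -2.1]
gripper_width: 44.0
finger_force: 30.0
```

Holder C is on the cone and free of side load. I'll keep lowering.

Emit:
send_rows(
  commands=[
    {"gripper": 0.3, "translation": [0, 0, -0.04], "angular": [0, 0, 0]},
    {"gripper": 0.3, "translation": [0, 0, -0.08], "angular": [0, 0, 0]},
    {"gripper": 0.3, "translation": [0, 0, -0.12], "angular": [0, 0, 0]},
    {"gripper": 0.3, "translation": [0, 0, -0.16], "angular": [0, 0, 0]},
    {"gripper": 0.3, "translation": [0, 0, -0.19], "angular": [0, 0, 0]},
    {"gripper": 0.3, "translation": [0, 0, -0.22], "angular": [0, 0, 0]},
    {"gripper": 0.3, "translation": [0, 0, -0.24], "angular": [0, 0, 0]},
    {"gripper": 0.3, "translation": [0, 0, -0.26], "angular": [0, 0, 0]},
  ],
)

```text
time: 27.53
eef_pos: [598.7, 22.9, 90.5]
tool_rot: [0.0, 0.153, 0.988, 0.0]
contact_force: [0.9, -0.3, -2.3]
gripper_width: 44.2
finger_force: 30.0
```

Emit:
send_rows(
  commands=[
    {"gripper": 0.3, "translation": [0, 0, -0.02], "angular": [0, 0, 0]},
    {"gripper": 0.3, "translation": [0, 0, -0.04], "angular": [0, 0, 0]},
    {"gripper": 0.3, "translation": [0, 0, -0.05], "angular": [0, 0, 0]},
    {"gripper": 0.3, "translation": [0, 0, -0.06], "angular": [0, 0, 0]},
    {"gripper": 0.3, "translation": [0, 0, -0.07], "angular": [0, 0, 0]},
    {"gripper": 0.3, "translation": [0, 0, -0.08], "angular": [0, 0, 0]},
    {"gripper": 0.3, "translation": [0, 0, -0.09], "angular": [0, 0, 0]},
    {"gripper": 0.3, "translation": [0, 0, -0.09], "angular": [0, 0, 0]},
  ],
)

```text
time: 28.2
eef_pos: [598.9, 23.0, 84.4]
tool_rot: [0.001, 0.153, 0.988, 0.0]
contact_force: [-13.2, 0.5, 29.0]
gripper_width: 43.9
finger_force: 30.0
```

It stopped about 14 mm proud, so C is bad as well. I'll take it to the tray's other half, near (505,304).

Emit:
send_rows(
  commands=[
    {"gripper": 0.3, "translation": [0, 0, 0.05], "angular": [0, 0, 0]},
    {"gripper": 0.3, "translation": [0, 0, 0.15], "angular": [0, 0, 0]},
    {"gripper": 0.3, "translation": [0, 0, 0.27], "angular": [0, 0, 0]},
    {"gripper": 0.3, "translation": [0, 0, 0.4], "angular": [0, 0, 0]},
    {"gripper": 0.3, "translation": [0, 0, 0.53], "angular": [0, 0, 0]},
    {"gripper": 0.3, "translation": [0, 0, 0.66], "angular": [0, 0, 0]},
    {"gripper": 0.3, "translation": [0, 0, 0.76], "angular": [0, 0, 0]},
    {"gripper": 0.3, "translation": [0, 0, 0.8], "angular": [0, 0, 0]},
  ],
)

```text
time: 28.87
eef_pos: [599.5, 22.9, 177.9]
tool_rot: [0.002, 0.153, 0.988, 0.0]
contact_force: [0.0, 0.4, -1.2]
gripper_width: 43.8
finger_force: 30.0
```

Emit:
send_rows(
  commands=[
    {"gripper": 0.3, "translation": [-0.02, 0.06, 0], "angular": [0, 0, 0]},
    {"gripper": 0.3, "translation": [-0.05, 0.14, 0], "angular": [0, 0, 0]},
    {"gripper": 0.3, "translation": [-0.08, 0.24, 0], "angular": [0, 0, 0]},
    {"gripper": 0.3, "translation": [-0.11, 0.34, 0], "angular": [0, 0, 0]},
    {"gripper": 0.3, "translation": [-0.15, 0.45, 0], "angular": [0, 0, 0]},
    {"gripper": 0.3, "translation": [-0.19, 0.56, 0], "angular": [0, 0, 0]},
    {"gripper": 0.3, "translation": [-0.22, 0.67, 0], "angular": [0, 0, 0]},
    {"gripper": 0.3, "translation": [-0.26, 0.78, 0], "angular": [0, 0, 0]},
  ],
)

```text
time: 29.53
eef_pos: [567.0, 118.2, 175.9]
tool_rot: [0.0, 0.152, 0.988, 0.0]
contact_force: [0.1, 0.1, -2.3]
gripper_width: 44.0
finger_force: 30.0
```

Emit:
send_rows(
  commands=[
    {"gripper": 0.3, "translation": [-0.03, 0.1, 0], "angular": [0, 0, 0]},
    {"gripper": 0.3, "translation": [-0.06, 0.2, 0], "angular": [0, 0, 0]},
    {"gripper": 0.3, "translation": [-0.1, 0.3, 0], "angular": [0, 0, 0]},
    {"gripper": 0.3, "translation": [-0.13, 0.4, 0], "angular": [0, 0, 0]},
    {"gripper": 0.3, "translation": [-0.17, 0.5, 0], "angular": [0, 0, 0]},
    {"gripper": 0.3, "translation": [-0.2, 0.6, 0], "angular": [0, 0, 0]},
    {"gripper": 0.3, "translation": [-0.23, 0.69, 0], "angular": [0, 0, 0]},
    {"gripper": 0.3, "translation": [-0.26, 0.78, 0], "angular": [0, 0, 0]},
  ],
)

```text
time: 30.2
eef_pos: [536.0, 211.2, 176.0]
tool_rot: [0.0, 0.153, 0.988, 0.0]
contact_force: [-0.1, 0.1, -1.2]
gripper_width: 43.8
finger_force: 30.0
```

Emit:
send_rows(
  commands=[
    {"gripper": 0.3, "translation": [-0.03, 0.1, 0], "angular": [0, 0, 0]},
    {"gripper": 0.3, "translation": [-0.07, 0.21, 0], "angular": [0, 0, 0]},
    {"gripper": 0.3, "translation": [-0.11, 0.32, 0], "angular": [0, 0, 0]},
    {"gripper": 0.3, "translation": [-0.15, 0.44, 0], "angular": [0, 0, 0]},
    {"gripper": 0.3, "translation": [-0.19, 0.56, 0], "angular": [0, 0, 0]},
    {"gripper": 0.3, "translation": [-0.22, 0.67, 0], "angular": [0, 0, 0]},
    {"gripper": 0.3, "translation": [-0.25, 0.75, 0], "angular": [0, 0, 0]},
    {"gripper": 0.3, "translation": [-0.26, 0.78, 0], "angular": [0, 0, 0]},
  ],
)

```text
time: 30.87
eef_pos: [504.3, 305.5, 175.9]
tool_rot: [-0.0, 0.152, 0.988, 0.0]
contact_force: [-0.1, 0.4, -1.9]
gripper_width: 43.7
finger_force: 30.0
```

Emit:
send_rows(
  commands=[
    {"gripper": 0.3, "translation": [0, 0, -0.08], "angular": [0, 0, 0]},
    {"gripper": 0.3, "translation": [0, 0, -0.2], "angular": [0, 0, 0]},
    {"gripper": 0.3, "translation": [0, 0, -0.34], "angular": [0, 0, 0]},
    {"gripper": 0.3, "translation": [0, 0, -0.48], "angular": [0, 0, 0]},
    {"gripper": 0.3, "translation": [0, 0, -0.62], "angular": [0, 0, 0]},
    {"gripper": 0.3, "translation": [0, 0, -0.74], "angular": [0, 0, 0]},
    {"gripper": 0.3, "translation": [0, 0, -0.83], "angular": [0, 0, 0]},
    {"gripper": 0.3, "translation": [0, 0, -0.9], "angular": [0, 0, 0]},
  ],
)

```text
time: 31.53
eef_pos: [504.8, 302.9, 66.3]
tool_rot: [-0.001, 0.153, 0.988, -0.0]
contact_force: [-0.8, 0.3, -1.1]
gripper_width: 43.9
finger_force: 30.0
```

Emit:
send_rows(
  commands=[
    {"gripper": 0.3, "translation": [0, 0, -0.02], "angular": [0, 0, 0]},
    {"gripper": 0.3, "translation": [0, 0, -0.04], "angular": [0, 0, 0]},
    {"gripper": 0.3, "translation": [0, 0, -0.055], "angular": [0, 0, 0]},
    {"gripper": 0.3, "translation": [0, 0, -0.07], "angular": [0, 0, 0]},
    {"gripper": 0.3, "translation": [0, 0, -0.085], "angular": [0, 0, 0]},
    {"gripper": 0.3, "translation": [0, 0, -0.1], "angular": [0, 0, 0]},
    {"gripper": 0.3, "translation": [0, 0, -0.11], "angular": [0, 0, 0]},
    {"gripper": 0.3, "translation": [0, 0, -0.11], "angular": [0, 0, 0]},
  ],
)

```text
time: 32.2
eef_pos: [505.2, 303.8, 54.8]
tool_rot: [0.0, 0.153, 0.988, 0.0]
contact_force: [0.2, 0.2, -1.1]
gripper_width: 43.9
finger_force: 30.0
```

Emit:
send_rows(
  commands=[
    {"gripper": 0.3, "translation": [0, 0, -0.006], "angular": [0, 0, 0]},
    {"gripper": 0.3, "translation": [0, 0, -0.012], "angular": [0, 0, 0]},
    {"gripper": 0.42, "translation": [0, 0, -0.012], "angular": [0, 0, 0]},
    {"gripper": 0.5, "translation": [0, 0, -0.012], "angular": [0, 0, 0]},
    {"gripper": 0.6, "translation": [0, 0, -0.012], "angular": [0, 0, 0]},
    {"gripper": 0.7, "translation": [0, 0, -0.012], "angular": [0, 0, 0]},
    {"gripper": 0.7, "translation": [0, 0, -0.012], "angular": [0, 0, 0]},
    {"gripper": 0.7, "translation": [0, 0, 0.1], "angular": [0, 0, 0]},
  ],
)

```text
time: 32.87
eef_pos: [503.7, 303.0, 64.5]
tool_rot: [-0.002, 0.153, 0.988, -0.001]
contact_force: [-0.8, 0.0, -0.0]
gripper_width: 63.2
finger_force: 0.0
```

Emit:
send_rows(
  commands=[
    {"gripper": 0.7, "translation": [0, 0, 0.15], "angular": [0, 0, 0]},
    {"gripper": 0.7, "translation": [0, 0, 0.3], "angular": [0, 0, 0]},
    {"gripper": 0.7, "translation": [0, 0, 0.45], "angular": [0, 0, 0]},
    {"gripper": 0.7, "translation": [0, 0, 0.6], "angular": [0, 0, 0]},
    {"gripper": 0.7, "translation": [0, 0, 0.75], "angular": [0, 0, 0]},
    {"gripper": 0.7, "translation": [0, 0, 0.9], "angular": [0, 0, 0]},
    {"gripper": 0.7, "translation": [0, 0, 1], "angular": [0, 0, 0]},
    {"gripper": 0.7, "translation": [0, 0, 1], "angular": [0, 0, 0]},
  ],
)

```text
time: 33.53
eef_pos: [506.4, 304.3, 189.5]
tool_rot: [0.002, 0.153, 0.988, 0.001]
contact_force: [0.4, 0.8, 0.2]
gripper_width: 64.5
finger_force: 0.0
```

Emit:
send_rows(
  commands=[
    {"gripper": 0.7, "translation": [0.02, -0.1, 0.1], "angular": [0, 0, 0]},
    {"gripper": 0.7, "translation": [0.04, -0.2, 0.2], "angular": [0, 0, 0]},
    {"gripper": 0.7, "translation": [0.06, -0.3, 0.3], "angular": [0, 0, 0]},
    {"gripper": 0.7, "translation": [0.08, -0.4, 0.4], "angular": [0, 0, 0]},
    {"gripper": 0.7, "translation": [0.1, -0.5, 0.445], "angular": [0, 0, 0]},
    {"gripper": 0.7, "translation": [0.12, -0.62, 0.445], "angular": [0, 0, 0]},
    {"gripper": 0.7, "translation": [0.14, -0.74, 0.445], "angular": [0, 0, 0]},
    {"gripper": 0.7, "translation": [0.16, -0.85, 0.445], "angular": [0, 0, 0]},
  ],
)

```text
time: 34.2
eef_pos: [524.6, 199.8, 240.6]
tool_rot: [0.0, 0.153, 0.988, 0.0]
contact_force: [0.0, -0.1, 0.2]
gripper_width: 64.7
finger_force: 0.0
```

Emit:
send_rows(
  commands=[
    {"gripper": 0.7, "translation": [0.02, -0.12, 0], "angular": [0, 0, 0]},
    {"gripper": 0.7, "translation": [0.04, -0.25, 0], "angular": [0, 0, 0]},
    {"gripper": 0.7, "translation": [0.06, -0.37, 0], "angular": [0, 0, 0]},
    {"gripper": 0.7, "translation": [0.08, -0.5, 0], "angular": [0, 0, 0]},
    {"gripper": 0.7, "translation": [0.1, -0.62, 0], "angular": [0, 0, 0]},
    {"gripper": 0.7, "translation": [0.13, -0.75, 0], "angular": [0, 0, 0]},
    {"gripper": 0.7, "translation": [0.16, -0.87, 0], "angular": [0, 0, 0]},
    {"gripper": 0.7, "translation": [0.2, -1, 0], "angular": [0, 0, 0]},
  ],
)

```text
time: 34.87
eef_pos: [548.2, 80.1, 240.3]
tool_rot: [-0.0, 0.153, 0.988, 0.0]
contact_force: [0.0, -0.8, -0.3]
gripper_width: 64.2
finger_force: 0.0
```

Emit:
send_rows(
  commands=[
    {"gripper": 0.7, "translation": [0.02, -0.12, 0], "angular": [0, 0, 0]},
    {"gripper": 0.7, "translation": [0.04, -0.25, 0], "angular": [0, 0, 0]},
    {"gripper": 0.7, "translation": [0.06, -0.37, 0], "angular": [0, 0, 0]},
    {"gripper": 0.7, "translation": [0.08, -0.5, 0], "angular": [0, 0, 0]},
    {"gripper": 0.7, "translation": [0.1, -0.62, 0], "angular": [0, 0, 0]},
    {"gripper": 0.7, "translation": [0.13, -0.75, 0], "angular": [0, 0, 0]},
    {"gripper": 0.7, "translation": [0.16, -0.87, 0], "angular": [0, 0, 0]},
    {"gripper": 0.7, "translation": [0.2, -1, 0], "angular": [0, 0, 0]},
  ],
)

```text
time: 35.53
eef_pos: [572.2, -39.8, 240.2]
tool_rot: [-0.0, 0.153, 0.988, 0.0]
contact_force: [0.5, 0.1, 0.6]
gripper_width: 64.1
finger_force: 0.0
```

Emit:
send_rows(
  commands=[
    {"gripper": 0.7, "translation": [0.02, -0.12, 0], "angular": [0, 0, 0]},
    {"gripper": 0.7, "translation": [0.04, -0.25, 0], "angular": [0, 0, 0]},
    {"gripper": 0.7, "translation": [0.06, -0.37, 0], "angular": [0, 0, 0]},
    {"gripper": 0.7, "translation": [0.08, -0.5, 0], "angular": [0, 0, 0]},
    {"gripper": 0.7, "translation": [0.1, -0.62, 0], "angular": [0, 0, 0]},
    {"gripper": 0.7, "translation": [0.13, -0.75, 0], "angular": [0, 0, 0]},
    {"gripper": 0.7, "translation": [0.16, -0.87, 0], "angular": [0, 0, 0]},
    {"gripper": 0.7, "translation": [0.2, -1, 0], "angular": [0, 0, 0]},
  ],
)

```text
time: 36.2
eef_pos: [596.5, -159.7, 240.2]
tool_rot: [0.0, 0.153, 0.988, 0.0]
contact_force: [0.5, -0.4, -0.9]
gripper_width: 64.4
finger_force: 0.0
```

Emit:
send_rows(
  commands=[
    {"gripper": 0.7, "translation": [0.02, -0.12, 0], "angular": [0, 0, 0]},
    {"gripper": 0.7, "translation": [0.04, -0.25, 0], "angular": [0, 0, 0]},
    {"gripper": 0.7, "translation": [0.06, -0.37, 0], "angular": [0, 0, 0]},
    {"gripper": 0.7, "translation": [0.08, -0.5, 0], "angular": [0, 0, 0]},
    {"gripper": 0.7, "translation": [0.1, -0.62, 0], "angular": [0, 0, 0]},
    {"gripper": 0.7, "translation": [0.13, -0.75, 0], "angular": [0, 0, 0]},
    {"gripper": 0.7, "translation": [0.16, -0.87, 0], "angular": [0, 0, 0]},
    {"gripper": 0.7, "translation": [0.2, -1, 0], "angular": [0, 0, 0]},
  ],
)

```text
time: 36.87
eef_pos: [620.3, -279.6, 240.1]
tool_rot: [-0.0, 0.153, 0.988, 0.0]
contact_force: [0.1, -0.1, 0.7]
gripper_width: 64.1
finger_force: 0.0
```

Emit:
send_rows(
  commands=[
    {"gripper": 0.7, "translation": [0, -0.1, 0], "angular": [0, 0, 0]},
    {"gripper": 0.7, "translation": [0, -0.2, 0], "angular": [0, 0, 0]},
    {"gripper": 0.7, "translation": [0, -0.25, 0], "angular": [0, 0, 0]},
    {"gripper": 0.7, "translation": [0, -0.25, 0], "angular": [0, 0, 0]},
    {"gripper": 0.7, "translation": [0, -0.25, 0], "angular": [0, 0, 0]},
    {"gripper": 0.7, "translation": [0, -0.25, 0], "angular": [0, 0, 0]},
    {"gripper": 0.7, "translation": [0, -0.25, 0], "angular": [0, 0, 0]},
    {"gripper": 0.7, "translation": [0, -0.25, 0], "angular": [0, 0, 0]},
  ],
)

```text
time: 37.53
eef_pos: [620.4, -307.5, 240.4]
tool_rot: [0.0, 0.152, 0.988, 0.0]
contact_force: [0.3, -0.7, -1.3]
gripper_width: 64.3
finger_force: 0.0
```

```bash
python3 - <<'E'
from h import *
p,o=shot("wrist");print(o["time"],np.round(o["eef_pos"],1))
nets("wrist",["holder_1"])
neck(p,[621,-308,95])
a=cv2.resize(p["color"][140:260,200:360],(400,300),interpolation=cv2.INTER_CUBIC)
q,_=shot("side");b=cv2.resize(q["color"][260:420,140:300],(300,300),interpolation=cv2.INTER_CUBIC)
nets("side",["holder_1","mug","tape","screwdriver"])
cv2.imwrite("pics/w4.png",np.hstack([a,b])[:,:,::-1])
E
```

```text
37.5333 [ 620.4 -307.5  240.4]
wrist holder_1 [(0.81, [618.2, -311.7, -1.8]), (0.76, [597.7, -399.0, 0.1])]
expected px 276.2 197.3
[274.5 178.5  19.4] [ 604.6 -304.4   95. ]
[274.5 197.5  13.1] [ 620.8 -309.5   95. ]
side holder_1 [(0.9, [621.6, -308.3, 0.3]), (0.88, [374.1, -417.3, -1.4]), (0.86, [499.0, 305.0, 6.2]), (0.86, [596.9, -398.5, -2.6]), (0.72, [604.6, 291.5, 7.3])]
side mug [(0.9, [757.8, -55.2, -0.7])]
side tape [(0.68, [770.0, 120.4, 3.2]), (0.17, [500.7, 304.1, 6.9])]
side screwdriver [(0.73, [364.8, 133.3, 4.0])]
```

View pics/w4.png

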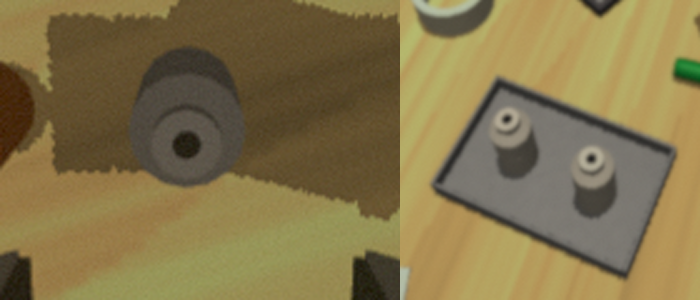

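Both rejects stand upright in the tray. Neck A is at px (274.4,197.6), which is about (621,-309). I'll grip it and lift.

Emit:
send_rows(
  commands=[
    {"gripper": 0.7, "translation": [0.008, -0.006, -0.12], "angular": [0, 0, 0]},
    {"gripper": 0.7, "translation": [0.008, -0.006, -0.25], "angular": [0, 0, 0]},
    {"gripper": 0.7, "translation": [0.008, -0.006, -0.37], "angular": [0, 0, 0]},
    {"gripper": 0.7, "translation": [0.008, -0.006, -0.5], "angular": [0, 0, 0]},
    {"gripper": 0.7, "translation": [0.008, -0.006, -0.62], "angular": [0, 0, 0]},
    {"gripper": 0.7, "translation": [0.008, -0.006, -0.75], "angular": [0, 0, 0]},
    {"gripper": 0.7, "translation": [0.008, -0.006, -0.87], "angular": [0, 0, 0]},
    {"gripper": 0.7, "translation": [0.008, -0.006, -1], "angular": [0, 0, 0]},
  ],
)

```text
time: 38.55
eef_pos: [621.3, -309.1, 119.6]
tool_rot: [0.0, 0.153, 0.988, -0.0]
contact_force: [-0.2, 0.1, -0.6]
gripper_width: 64.5
finger_force: 0.0
```

Emit:
send_rows(
  commands=[
    {"gripper": 0.7, "translation": [0, 0, -0.1], "angular": [0, 0, 0]},
    {"gripper": 0.7, "translation": [0, 0, -0.2], "angular": [0, 0, 0]},
    {"gripper": 0.7, "translation": [0, 0, -0.3], "angular": [0, 0, 0]},
    {"gripper": 0.7, "translation": [0, 0, -0.4], "angular": [0, 0, 0]},
    {"gripper": 0.7, "translation": [0, 0, -0.5], "angular": [0, 0, 0]},
    {"gripper": 0.7, "translation": [0, 0, -0.585], "angular": [0, 0, 0]},
    {"gripper": 0.7, "translation": [0, 0, -0.585], "angular": [0, 0, 0]},
    {"gripper": 0.5, "translation": [0, 0, -0.585], "angular": [0, 0, 0]},
  ],
)

```text
time: 39.22
eef_pos: [621.0, -308.9, 49.2]
tool_rot: [-0.001, 0.153, 0.988, 0.0]
contact_force: [-0.2, -0.2, -0.3]
gripper_width: 61.2
finger_force: 0.0
```

Emit:
send_rows(
  commands=[
    {"gripper": 0.4, "translation": [0, 0, 0], "angular": [0, 0, 0]},
    {"gripper": 0.3, "translation": [0, 0, 0], "angular": [0, 0, 0]},
    {"gripper": 0.3, "translation": [0, 0, 0], "angular": [0, 0, 0]},
    {"gripper": 0.3, "translation": [0, 0, 0], "angular": [0, 0, 0]},
    {"gripper": 0.3, "translation": [0, 0, 0], "angular": [0, 0, 0]},
    {"gripper": 0.3, "translation": [0, 0, 0], "angular": [0, 0, 0]},
    {"gripper": 0.3, "translation": [0, 0, 0], "angular": [0, 0, 0]},
    {"gripper": 0.3, "translation": [0, 0, 0], "angular": [0, 0, 0]},
  ],
)

```text
time: 39.88
eef_pos: [621.7, -309.3, 50.8]
tool_rot: [0.001, 0.153, 0.988, -0.0]
contact_force: [-0.1, -0.1, 6.3]
gripper_width: 42.6
finger_force: 30.0
```

Emit:
send_rows(
  commands=[
    {"gripper": 0.3, "translation": [0, 0, 0.05], "angular": [0, 0, 0]},
    {"gripper": 0.3, "translation": [0, 0, 0.15], "angular": [0, 0, 0]},
    {"gripper": 0.3, "translation": [0, 0, 0.3], "angular": [0, 0, 0]},
    {"gripper": 0.3, "translation": [0, 0, 0.45], "angular": [0, 0, 0]},
    {"gripper": 0.3, "translation": [0, 0, 0.6], "angular": [0, 0, 0]},
    {"gripper": 0.3, "translation": [0, 0, 0.75], "angular": [0, 0, 0]},
    {"gripper": 0.3, "translation": [0, 0, 0.9], "angular": [0, 0, 0]},
    {"gripper": 0.3, "translation": [0, 0, 1], "angular": [0, 0, 0]},
  ],
)

```text
time: 40.55
eef_pos: [621.5, -309.1, 172.6]
tool_rot: [0.001, 0.153, 0.988, -0.0]
contact_force: [0.8, 0.6, -2.0]
gripper_width: 42.8
finger_force: 30.0
```

The grip width is 42.7 mm where the other two read 44, so I'll check how the holder sits before carrying it.

```bash
python3 - <<'E'
from h import *
p,o=shot("wrist");print(o["time"],np.round(o["eef_pos"],1),o["gripper_width"],np.round(o["moment"],2))
nets("wrist",["holder_1"])
q,_=shot("side");nets("side",["holder_1"])
a=cv2.resize(p["color"][100:400,130:430],(400,400))
b=cv2.resize(q["color"][60:220,200:360],(400,400),interpolation=cv2.INTER_CUBIC)
cv2.imwrite("pics/w5.png",cv2.convertScaleAbs(np.hstack([a,b]),alpha=1.4)[:,:,::-1])
E
```

```text
40.55 [ 621.5 -309.1  172.6] 42.84900761728691 [-0.   -0.06 -0.01]
wrist holder_1 [(0.58, [621.2, -307.1, 121.4])]
side holder_1 [(0.92, [499.7, 303.5, 4.9]), (0.82, [375.4, -416.1, -0.6]), (0.81, [600.3, -399.4, 0.1]), (0.76, [603.7, 294.1, 4.0]), (0.68, [625.3, -309.4, 124.0]), (0.16, [759.7, -55.9, 0.3])]
```

View pics/w5.png

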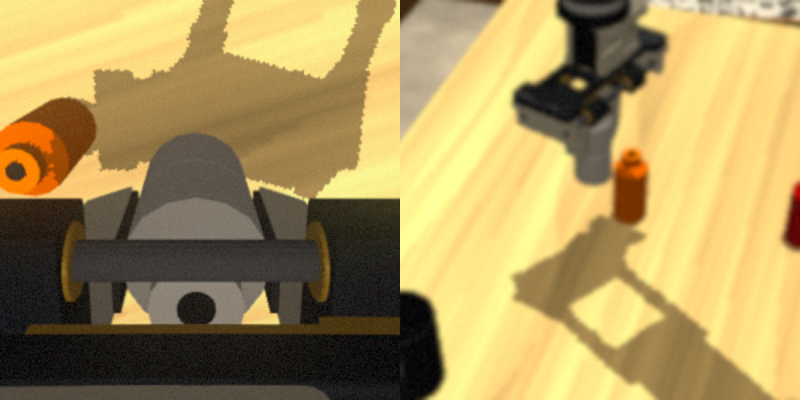

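The holder is upright and centred, so I'll carry it to the gauge.

Emit:
send_rows(
  commands=[
    {"gripper": 0.3, "translation": [0, 0.07, 0], "angular": [0, 0, 0]},
    {"gripper": 0.3, "translation": [-0.01, 0.17, 0], "angular": [0, 0, 0]},
    {"gripper": 0.3, "translation": [-0.02, 0.29, 0], "angular": [0, 0, 0]},
    {"gripper": 0.3, "translation": [-0.03, 0.41, 0], "angular": [0, 0, 0]},
    {"gripper": 0.3, "translation": [-0.04, 0.54, 0], "angular": [0, 0, 0]},
    {"gripper": 0.3, "translation": [-0.05, 0.67, 0], "angular": [0, 0, 0]},
    {"gripper": 0.3, "translation": [-0.056, 0.8, 0], "angular": [0, 0, 0]},
    {"gripper": 0.3, "translation": [-0.0625, 0.922, 0], "angular": [0, 0, 0]},
  ],
)

```text
time: 41.42
eef_pos: [613.6, -196.3, 170.0]
tool_rot: [-0.0, 0.152, 0.988, 0.0]
contact_force: [-0.7, -0.8, -0.5]
gripper_width: 42.6
finger_force: 30.0
```

Emit:
send_rows(
  commands=[
    {"gripper": 0.3, "translation": [0, 0.12, 0], "angular": [0, 0, 0]},
    {"gripper": 0.3, "translation": [-0.01, 0.23, 0], "angular": [0, 0, 0]},
    {"gripper": 0.3, "translation": [-0.02, 0.35, 0], "angular": [0, 0, 0]},
    {"gripper": 0.3, "translation": [-0.03, 0.46, 0], "angular": [0, 0, 0]},
    {"gripper": 0.3, "translation": [-0.04, 0.58, 0], "angular": [0, 0, 0]},
    {"gripper": 0.3, "translation": [-0.05, 0.69, 0], "angular": [0, 0, 0]},
    {"gripper": 0.3, "translation": [-0.056, 0.81, 0], "angular": [0, 0, 0]},
    {"gripper": 0.3, "translation": [-0.0625, 0.922, 0], "angular": [0, 0, 0]},
  ],
)

```text
time: 42.08
eef_pos: [606.1, -86.3, 170.0]
tool_rot: [0.0, 0.153, 0.988, 0.0]
contact_force: [0.0, 0.0, -1.7]
gripper_width: 42.6
finger_force: 30.0
```

Emit:
send_rows(
  commands=[
    {"gripper": 0.3, "translation": [0, 0.12, 0], "angular": [0, 0, 0]},
    {"gripper": 0.3, "translation": [-0.01, 0.25, 0], "angular": [0, 0, 0]},
    {"gripper": 0.3, "translation": [-0.02, 0.38, 0], "angular": [0, 0, 0]},
    {"gripper": 0.3, "translation": [-0.03, 0.51, 0], "angular": [0, 0, 0]},
    {"gripper": 0.3, "translation": [-0.04, 0.65, 0], "angular": [0, 0, 0]},
    {"gripper": 0.3, "translation": [-0.05, 0.78, 0], "angular": [0, 0, 0]},
    {"gripper": 0.3, "translation": [-0.06, 0.88, 0], "angular": [0, 0, 0]},
    {"gripper": 0.3, "translation": [-0.0625, 0.922, 0], "angular": [0, 0, 0]},
  ],
)

```text
time: 42.75
eef_pos: [598.4, 25.2, 170.0]
tool_rot: [-0.0, 0.152, 0.988, 0.0]
contact_force: [-0.5, 0.3, -0.7]
gripper_width: 42.6
finger_force: 30.0
```

Emit:
send_rows(
  commands=[
    {"gripper": 0.3, "translation": [0, 0, -0.05], "angular": [0, 0, 0]},
    {"gripper": 0.3, "translation": [0, 0, -0.12], "angular": [0, 0, 0]},
    {"gripper": 0.3, "translation": [0, 0, -0.2], "angular": [0, 0, 0]},
    {"gripper": 0.3, "translation": [0, 0, -0.26], "angular": [0, 0, 0]},
    {"gripper": 0.3, "translation": [0, 0, -0.31], "angular": [0, 0, 0]},
    {"gripper": 0.3, "translation": [0, 0, -0.35], "angular": [0, 0, 0]},
    {"gripper": 0.3, "translation": [0, 0, -0.38], "angular": [0, 0, 0]},
    {"gripper": 0.3, "translation": [0, 0, -0.4], "angular": [0, 0, 0]},
  ],
)

```text
time: 43.42
eef_pos: [598.7, 22.7, 121.3]
tool_rot: [-0.0, 0.153, 0.988, 0.0]
contact_force: [0.1, 0.0, -1.9]
gripper_width: 42.8
finger_force: 30.0
```

Emit:
send_rows(
  commands=[
    {"gripper": 0.3, "translation": [0, 0, -0.04], "angular": [0, 0, 0]},
    {"gripper": 0.3, "translation": [0, 0, -0.08], "angular": [0, 0, 0]},
    {"gripper": 0.3, "translation": [0, 0, -0.12], "angular": [0, 0, 0]},
    {"gripper": 0.3, "translation": [0, 0, -0.16], "angular": [0, 0, 0]},
    {"gripper": 0.3, "translation": [0, 0, -0.19], "angular": [0, 0, 0]},
    {"gripper": 0.3, "translation": [0, 0, -0.22], "angular": [0, 0, 0]},
    {"gripper": 0.3, "translation": [0, 0, -0.24], "angular": [0, 0, 0]},
    {"gripper": 0.3, "translation": [0, 0, -0.26], "angular": [0, 0, 0]},
  ],
)

```text
time: 44.08
eef_pos: [598.8, 22.9, 90.5]
tool_rot: [0.0, 0.153, 0.988, 0.0]
contact_force: [-0.5, 1.0, -1.6]
gripper_width: 43.0
finger_force: 30.0
```

Emit:
send_rows(
  commands=[
    {"gripper": 0.3, "translation": [0, 0, -0.02], "angular": [0, 0, 0]},
    {"gripper": 0.3, "translation": [0, 0, -0.04], "angular": [0, 0, 0]},
    {"gripper": 0.3, "translation": [0, 0, -0.05], "angular": [0, 0, 0]},
    {"gripper": 0.3, "translation": [0, 0, -0.06], "angular": [0, 0, 0]},
    {"gripper": 0.3, "translation": [0, 0, -0.07], "angular": [0, 0, 0]},
    {"gripper": 0.3, "translation": [0, 0, -0.08], "angular": [0, 0, 0]},
    {"gripper": 0.3, "translation": [0, 0, -0.09], "angular": [0, 0, 0]},
    {"gripper": 0.3, "translation": [0, 0, -0.1], "angular": [0, 0, 0]},
  ],
)

```text
time: 44.75
eef_pos: [598.8, 22.9, 78.7]
tool_rot: [0.0, 0.153, 0.988, 0.0]
contact_force: [0.1, 0.5, -1.8]
gripper_width: 42.6
finger_force: 30.0
```

It passes 79 mm freely with no contact force. I'll finish seating it.

Emit:
send_rows(
  commands=[
    {"gripper": 0.3, "translation": [0, 0, -0.015], "angular": [0, 0, 0]},
    {"gripper": 0.3, "translation": [0, 0, -0.03], "angular": [0, 0, 0]},
    {"gripper": 0.3, "translation": [0, 0, -0.04], "angular": [0, 0, 0]},
    {"gripper": 0.3, "translation": [0, 0, -0.05], "angular": [0, 0, 0]},
    {"gripper": 0.3, "translation": [0, 0, -0.06], "angular": [0, 0, 0]},
    {"gripper": 0.3, "translation": [0, 0, -0.065], "angular": [0, 0, 0]},
    {"gripper": 0.3, "translation": [0, 0, -0.07], "angular": [0, 0, 0]},
    {"gripper": 0.3, "translation": [0, 0, -0.07], "angular": [0, 0, 0]},
  ],
)

```text
time: 45.42
eef_pos: [598.8, 22.9, 70.8]
tool_rot: [0.0, 0.153, 0.988, 0.0]
contact_force: [-1.3, -0.1, 3.8]
gripper_width: 42.4
finger_force: 30.0
```

The rim has reached the base, with 4 N at TCP 70.8. I'll release it and rise.

Emit:
send_rows(
  commands=[
    {"gripper": 0.4, "translation": [0, 0, 0], "angular": [0, 0, 0]},
    {"gripper": 0.48, "translation": [0, 0, 0], "angular": [0, 0, 0]},
    {"gripper": 0.55, "translation": [0, 0, 0], "angular": [0, 0, 0]},
    {"gripper": 0.65, "translation": [0, 0, 0], "angular": [0, 0, 0]},
    {"gripper": 0.75, "translation": [0, 0, 0], "angular": [0, 0, 0]},
    {"gripper": 0.75, "translation": [0, 0, 0], "angular": [0, 0, 0]},
    {"gripper": 0.75, "translation": [0, 0, 0.04], "angular": [0, 0, 0]},
    {"gripper": 0.75, "translation": [0, 0, 0.15], "angular": [0, 0, 0]},
  ],
)

```text
time: 46.08
eef_pos: [597.6, 23.0, 86.9]
tool_rot: [-0.002, 0.153, 0.988, -0.0]
contact_force: [-0.1, 0.6, 0.3]
gripper_width: 68.6
finger_force: 0.0
```

Emit:
send_rows(
  commands=[
    {"gripper": 0.75, "translation": [0, 0, 0.12], "angular": [0, 0, 0]},
    {"gripper": 0.75, "translation": [0, 0, 0.25], "angular": [0, 0, 0]},
    {"gripper": 0.75, "translation": [0, 0, 0.4], "angular": [0, 0, 0]},
    {"gripper": 0.75, "translation": [0, 0, 0.55], "angular": [0, 0, 0]},
    {"gripper": 0.75, "translation": [0, 0, 0.7], "angular": [0, 0, 0]},
    {"gripper": 0.75, "translation": [0, 0, 0.85], "angular": [0, 0, 0]},
    {"gripper": 0.75, "translation": [0, 0, 1], "angular": [0, 0, 0]},
    {"gripper": 0.75, "translation": [0, 0, 1], "angular": [0, 0, 0]},
  ],
)

```text
time: 46.75
eef_pos: [600.5, 22.8, 212.6]
tool_rot: [0.004, 0.153, 0.988, 0.0]
contact_force: [0.1, -0.7, 1.7]
gripper_width: 68.8
finger_force: 0.0
```

```bash
python3 - <<'E'
from h import *
for c in("side","top","wrist"):
    p,o=shot(c);nets(c,["holder_1","tray","mug","tape","screwdriver"])
print(o["time"],np.round(o["eef_pos"],1),np.round(o["contact_force"],1))
E
```

```text
side holder_1 [(0.87, [376.9, -419.6, 0.9]), (0.76, [598.4, -398.4, -2.1]), (0.69, [500.8, 304.1, 8.3]), (0.66, [598.5, 23.5, 17.8]), (0.66, [607.3, 288.4, 7.0])]
side tray [(0.72, [555.8, 294.2, 2.2]), (0.71, [770.1, 123.0, 2.0])]
side mug []
side tape [(0.66, [769.4, 122.6, 4.1])]
side screwdriver [(0.96, [364.0, 131.9, 4.3])]
top holder_1 [(0.83, [597.8, -399.2, -0.2]), (0.78, [378.3, -412.1, -2.5]), (0.67, [507.4, 303.2, 4.4]), (0.59, [596.0, 21.0, 16.3])]
top tray [(0.58, [556.7, 298.4, 3.6])]
top mug [(0.8, [759.4, -58.1, -2.1])]
top tape []
top screwdriver []
wrist holder_1 [(0.94, [598.7, 23.1, 18.0]), (0.84, [602.6, 289.3, 3.4])]
wrist tray [(0.56, [555.4, 294.0, 1.2])]
wrist mug [(0.85, [759.7, -57.6, 1.2])]
wrist tape []
wrist screwdriver []
47.35 [598.7  22.9 208.1] [ 0.  -0.1 -0.2]
```

The good holder's origin reads z≈18, which is home. Both rejects are in the tray and the bystanders have not moved.

```bash
python3 -c "
from station import *
print(sign_off())"
```

```text
the job is handed in; nothing more can be done
None
```

I handed the job in at about 47 s: by camera and force readings, the good holder is fully home on the gauge, the two bad ones stand mouth down in the tray, and nothing else moved; no verdict came back.

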